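# Turn the drying test plaques over and cover them again

### The arm

A 6-joint arm with a two-finger parallel gripper is mounted at the origin on the work surface. World frame = base frame: x ahead of the robot, y to its left, z up, the work surface at z = 0. Lengths are in m, angles in degrees, forces in N, time in s.
With the tool pointing down it reaches from about 0.4 to 0.825 m from the base axis. Payload 7 kg.
Tool frame: the origin (TCP) lies at the very end of the fingers, on their centre line; the grasp point (between the pads) lies 19 mm behind it; y points along the fingers, x is the direction in which the jaws open and shut, and the axes are right-handed (so a half turn about y gives the same grasp; the last joint's range is limited). The gripper opens to 88 mm and grips with 3 to 60 N. Pads are 19 mm wide; open, the fingers measure 130 mm over their backs; the gripper's body (78 mm by 193 mm) begins 47 mm behind the grasp point.
Start: joints at [91.794, 20.546, 0.682, 0, -70.136, -16.507], TCP at [0.171, 0.653, 0.227] pointing down, gripper open.
Joint ranges: [-176.03, 176.03], [-82.01, 121.73], [-58.28, 71.71], [-173.87, 95.51], [-174.79, -0.11], [-173.66, 173.66]. Speed limits (degrees/s): [136.94, 136.94, 172.46, 180, 180, 180].

### API

Orientations are given as [roll, pitch, yaw] about the fixed x, y, z axes, in that order (R = Rz(yaw) Ry(pitch) Rx(roll)).
In Python, from plant import ctrl gives the robot as it stands.
- The arm moves only by the shell command python3 -m crank 'ROWS'. ROWS is JSON, a list that holds one entry, the list of rows, each a list of 5 numbers: the closure, from -1 (fully open) to 1 (shut), then the shift along the tool's x, y, z in mm, then the turn about the tool's y in rad. In form: [[[claw, x, y, z, turn], ...]]. A call has 1 to 12 rows; each row is the pose to reach, as a shift and turn from the pose commanded when the call began, along the tool's axes at that moment; what a row does not reach only later rows make up. A row lasts 1/8 s, in which the tool goes at most 62.5 mm and 10.7 degrees, less where a joint would pass 70% of its speed; a pose out of reach is approached as far as the arm can. A call with a gripper value outside its range is refused whole. The fingers move at their own pace and stop on an object; the grip force is fixed at half the most. Time passes only in rows, so rows that repeat a pose let the fingers close. It gives the time, the measured TCP pose, the force and the opening at its end, in the units of the state.
- ctrl.get_obs(): the state, without advancing time (a new reading comes with each control period).
- ctrl.snapshot(name): name is "side" or "top" or "wrist"; returns the picture (400x640x3 uint8, red, green, blue); there is no depth.
- ctrl.camera_model(name): a dict with "fx", "fy", "cx", "cy" (pixels), "origin" and "orientation" of the camera in the world; the wrist camera has in their place "hand_eye" (4x4, takes a point from camera to tool coordinates, whose origin is the TCP and whose axes are the tool frame's). Camera axes: x right, y down, z forward; pixel columns grow to the right and rows downward; lengths in m; the calibration is good to about 2 mm. The wrist camera is an equidistant fisheye: a pixel r from the principal point sees the ray r / f radians off the axis. A picture is of the moment at which its call begins: read the wrist's pose just before it. camera_model takes no time and is no camera call.
- ctrl.close_job(): hands the job in, once; it reports no verdict.
Trained networks look in the newest picture that a camera, given by its name, has taken for a name from the list of things; names that differ only in an ending like _2 or _b are one class to them, and where a whole thing is asked for, a point or a joint stands for the part that bears it (a point fixed in the world has none). Each returns a list of dicts, best first, with "confidence" (0 to 1); they miss things now and then, are a little off and sometimes report something else, mostly with a low value. They report only what shows in the picture. A call takes as long as a camera call.
- ctrl.find_in(camera, name): "extent" ([left, top, width, height] in pixels, round what is visible of it).
The state is a dict: "clock": time; "joint_pos": joint angles; "qvel": joint speeds; "tau": joint torques, N m; "tool_pos": TCP position; "orientation": TCP orientation; "force": force on the tool from outside, world axes, zero at the start; "moment": the same for the moment, N m; "opening": finger opening in m.
Only numpy, scipy, OpenCV 4.12 (cv2) and the standard library are available. Lean on these libraries where they do the work, as an engineer would, in place of code of your own. Each camera call takes 0.05 s, during which the arm holds its last target.

### The job

The moulded test plaques have dried long enough with the teal face up. Lift the clear cover off the drying tray and set it down on the blue mat, turn every plaque on the tray over so that it lies flat on the tray with its white face up, then put the cover back fully home over the tray. Do not push about or knock over the amber bottle, the beaker or the red-capped jar.

Things in the scene. Friction and masses are not known exactly. Their poses are not given: they have to be found in the camera images.
- tray: grey drying tray, a fixed flat slab 240 (x) by 100 (y) by 14 mm high with no rim; up to three plaques lie on its top in a row along x, near x = -82, 0 and +82 mm (three dark grey squares). Origin at the centre of its underside, on the bench; z up
- cover: loose clear cover, teal handle and lower edge, 0.3 kg: upside-down box 260 (x) by 120 (y) by 46 mm high outside, walls 4 mm, open below; stands on the bench round the tray with 6 mm play each side. Handle: teal bar in the middle of its top, 80 mm along x, 16 mm wide (y), 34 mm high, ending 80 mm above the lower edge. Origin at the centre of the lower edge plane; z up
- plaque1: plaque 44 mm (its x) by 60 mm (its y) by 8 mm (its z), 30 g, teal on one large face and white on the other; may be absent. Origin at its centre; its z axis points out of the teal face, so z is up while teal is up
- plaque2: plaque 44 mm (its x) by 60 mm (its y) by 8 mm (its z), 30 g, teal on one large face and white on the other; may be absent. Origin at its centre; its z axis points out of the teal face, so z is up while teal is up
- plaque3: plaque 44 mm (its x) by 60 mm (its y) by 8 mm (its z), 30 g, teal on one large face and white on the other; may be absent. Origin at its centre; its z axis points out of the teal face, so z is up while teal is up
- stand: fixed steel turning stand, 30 (x) by 90 mm (y), with an orange-lipped slot along its x axis where a plaque can stand on its 44 mm edge while the grip is changed: slot 12 mm wide, floor 20 mm above the bench, straight walls to 38 mm, lips flared to 27 mm wide at 46 mm; a plaque stands in it loosely, up to 12 degrees off upright, top at 80 mm. Origin at the centre of its underside; z up
- mat: fixed blue mat on the bench, 290 (x) by 150 (y) by 3 mm thick, where the cover is set down. Origin at the centre of its underside; z up
- amber_bottle: bystander: loose amber bottle with a teal cap, radius 36, height 160 mm; origin at the centre of its underside
- beaker: bystander: loose clear beaker, radius 35, height 90 mm; origin at the centre of its underside
- jar: bystander: loose small jar with a red cap, radius 26, height 60 mm; origin at the centre of its underside

How it is judged:
By the outcome, as a careful person would: the job done as asked, in the order asked, and still so for the second after the job is handed in, with the robot touching nothing.
Of plaque1, plaque2, plaque3 only 2 to 3 are there at a start; the rules pass over those that are not, and their reading is None.
At some moment in a run one of plaque1, plaque2, plaque3 may be knocked a few centimetres aside while the robot is not near it.
Once in a run the grip may slacken for a moment while it holds something.
It also fails if it takes over 210 s, if anything falls off the work surface, if the arm or the gripper's body presses on something with over 40 N, if the wrist force passes 120 N, or if a joint passes its speed limit or range.

## Working session

There is one attempt and no reset: what is moved stays moved. The work goes in short steps, Python scripts to look and compute and a shell command to move; the robot and the scene stay as the last step left them, time stands still between calls to the robot, and variables do not carry over. Pictures are saved under pics/ and viewed, and the job is handed in when it is done.

```bash
ls; mkdir -p pics
python3 - <<'E'
from plant import ctrl
import cv2
print(ctrl.get_obs())
for n in ["side","top","wrist"]:
    print(n,ctrl.camera_model(n))
    im=ctrl.snapshot(n); cv2.imwrite(f"pics/a_{n}.png",im[:,:,::-1])
    for t in ["tray","cover","plaque1","stand","mat","amber_bottle","beaker","jar"]:
        print(t,[(d['extent'],round(d['confidence'],2)) for d in ctrl.find_in(n,t)][:4])
print(ctrl.get_obs()['clock'])
E
```

```text
pics
{'clock': 0.0, 'joint_pos': array([ 9.17943515e+01,  2.05913064e+01,  6.31641182e-01, -1.72663757e-02,
       -7.01368575e+01, -1.65091296e+01]), 'qvel': array([ 0.01994632,  0.01594255, -0.00901124,  0.02121856,  0.00572452,
        0.05207751]), 'tau': array([-5.14579770e-04, -5.82719886e+01,  2.93049413e+01,  6.99698031e+00,
        6.92967908e-03, -1.53584938e-04]), 'tool_pos': array([0.17134989, 0.65236415, 0.22561693]), 'orientation': array([-8.99881313e+01, -9.71561225e-02, -1.04720668e+02]), 'force': array([0.74415549, 0.32068577, 0.13840398]), 'moment': array([0.02943381, 0.00112052, 0.01502379]), 'opening': 0.08779356176670729}
side {'fx': 519.8875336817325, 'fy': 519.8875336817325, 'cx': 315.072292739448, 'cy': 196.077557308778, 'origin': array([ 0.34063168, -0.85444698,  0.59927145]), 'orientation': array([-121.76331749,    0.8845095 ,  -15.5526632 ])}
tray []
cover [([201.0, 134.8, 116.5, 57.6], 0.76)]
plaque1 [([221.2, 267.1, 199.2, 110.5], 0.42), ([352.2, 152.9, 23.0, 36.7], 0.22)]
stand [([275.0, 197.0, 21.0, 38.0], 0.92), ([392.7, 193.8, 41.1, 54.8], 0.21)]
mat 
[... 536 characters left out ...]
69.8, 117.3], 0.68)]
amber_bottle [([310.3, 116.5, 33.1, 35.0], 0.87)]
beaker [([363.5, 119.9, 27.7, 39.5], 0.97)]
jar [([274.4, 133.3, 21.1, 18.1], 0.95)]
wrist {'fx': 309.70691628693146, 'fy': 309.70691628693146, 'cx': 320.3603180133734, 'cy': 194.9468924216054, 'hand_eye': array([[ 9.99999723e-01, -4.09267054e-04, -6.21002120e-04,
        -1.29073182e-03],
       [ 4.91812553e-04, -2.62464918e-01,  9.64941410e-01,
        -1.58198494e-01],
       [-5.57909999e-04, -9.64941449e-01, -2.62464644e-01,
         7.09005645e-02],
       [ 0.00000000e+00,  0.00000000e+00,  0.00000000e+00,
         1.00000000e+00]])}
tray []
cover []
plaque1 []
stand []
mat []
amber_bottle []
beaker []
jar []
1.35
```

View pics/a_top.png

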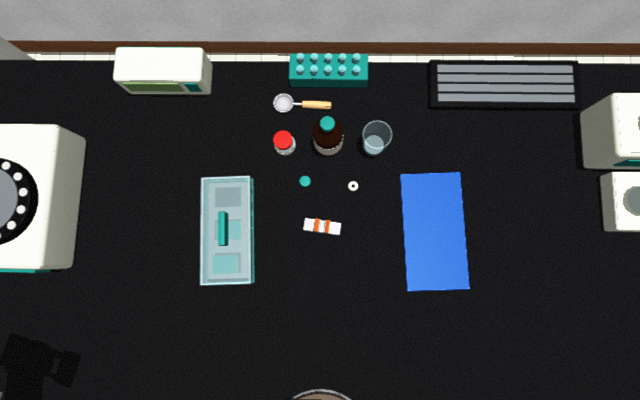

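View pics/a_side.png

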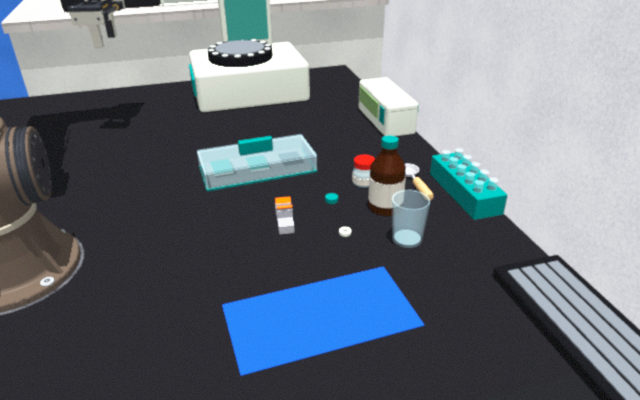

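View pics/a_wrist.png

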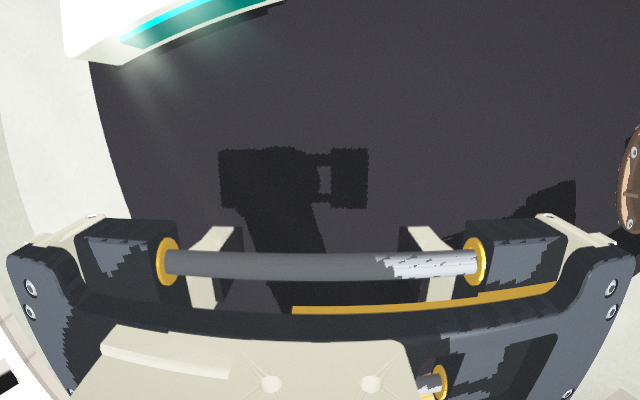

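The top view shows the cover at about (227,230) with its handle at (223,228), the stand at (322,227) and the mat at (435,231). The bottle, beaker and jar are further out, around rows 120–150. Next I'll write helpers and measure.

```bash
cat > h.py <<'E'
import numpy as np, cv2
from scipy.spatial.transform import Rotation as R
from plant import ctrl
def cam(n,obs=None):
    m=ctrl.camera_model(n)
    if n=="wrist":
        o=obs or ctrl.get_obs()
        T=np.eye(4);T[:3,:3]=R.from_euler('xyz',o['orientation'],degrees=True).as_matrix();T[:3,3]=o['tool_pos']
        return m,T@np.array(m['hand_eye'])
    T=np.eye(4);T[:3,:3]=R.from_euler('xyz',m['orientation'],degrees=True).as_matrix();T[:3,3]=m['origin'];return m,T
def px2w(n,uv,z,obs=None,c=None):
    m,T=c or cam(n,obs); uv=np.atleast_2d(np.asarray(uv,float))
    a=np.stack([(uv[:,0]-m['cx'])/m['fx'],(uv[:,1]-m['cy'])/m['fy']],1)
    if n=="wrist":
        r=np.linalg.norm(a,axis=1);d=np.stack([a[:,0]*np.sin(r)/r,a[:,1]*np.sin(r)/r,np.cos(r)],1)
    else: d=np.c_[a,np.ones(len(a))]
    d=d@T[:3,:3].T; o=T[:3,3]; t=(z-o[2])/d[:,2]; return o+t[:,None]*d
def w2px(n,P,obs=None,c=None):
    m,T=c or cam(n,obs); p=(np.atleast_2d(P)-T[:3,3])@T[:3,:3]
    if n=="wrist":
        rr=np.linalg.norm(p[:,:2],axis=1);th=np.arctan2(rr,p[:,2]);a=p[:,:2]*(th/rr)[:,None]
    else: a=p[:,:2]/p[:,2:]
    return np.stack([a[:,0]*m['fx']+m['cx'],a[:,1]*m['fy']+m['cy']],1)
def snap(n,f):
    o=ctrl.get_obs(); c=cam(n,o); im=ctrl.snapshot(n); cv2.imwrite(f"pics/{f}.png",im[:,:,::-1]); return im,c,o
def mask(im,lo,hi,mn=20):
    h=cv2.cvtColor(im,cv2.COLOR_RGB2HSV);k=cv2.inRange(h,np.array(lo),np.array(hi))
    n,l,s,ce=cv2.connectedComponentsWithStats(k); return [(l==i,s[i],ce[i]) for i in range(1,n) if s[i][4]>=mn]
def rect(mk,n,c,z):
    ct=max(cv2.findContours(mk.astype(np.uint8),cv2.RETR_EXTERNAL,cv2.CHAIN_APPROX_NONE)[0],key=cv2.contourArea)[:,0,:]
    w=px2w(n,ct,z,c=c)[:,:2]; (cx,cy),(a,b),an=cv2.minAreaRect((w*1000).astype(np.float32))
    if a<b: a,b,an=b,a,an+90
    return np.round([cx,cy,a,b,(an+90)%180-90],1)
def go(P,yaw):
    """print rows shift (x,y,z mm; turn rad) from measured tool to P (mm) with tool-x direction yaw"""
    o=ctrl.get_obs(); Rt=R.from_euler('xyz',o['orientation'],degrees=True).as_matrix()
    d=Rt.T@(np.asarray(P)-1000*o['tool_pos']); y0=np.degrees(np.arctan2(Rt[1,0],Rt[0,0]))
    t=(yaw-y0+90)%180-90
    print("shift",np.round(d,1),"turn",round(-np.radians(t),4),"| now",np.round(1000*o['tool_pos'],1),"yaw",round(y0,2),"j6",round(o['joint_pos'][5],1),"open",round(o['opening']*1000,1),"F",np.round(o['force'],1),"t",round(o['clock'],2))
E
python3 - <<'E'
from h import *
im=cv2.imread('pics/a_top.png')[:,:,::-1].copy(); c=cam("top")
for nm,lo,hi,z in [("mat",(100,120,60),(125,255,255),.003),("handle",(80,100,60),(95,255,255),.08),("red",(0,150,100),(6,255,255),.06),("orange",(7,120,100),(15,255,255),.046)]:
    for mk,s,ce in mask(im,lo,hi): print(nm,s,rect(mk,"top",c,z))
m=[k for k in mask(im,(0,0,150),(180,60,255),30) if 300<k[2][0]<345 and 210<k[2][1]<240]
for k in m: print("stand",k[1],rect(k[0],"top",c,.046))
for nm,uv,z in [("bottle top",(327,124),.16),("beaker bottom",(375,145),.0),("jar",(284,141),.06)]: print(nm,px2w("top",uv,z,c=c))
cv2.imwrite('pics/crop.png',cv2.resize(im[160:300,180:360,::-1],None,fx=4,fy=4,interpolation=cv2.INTER_CUBIC))
for x in (np.array([270.,-20,0]),):pass
E
```

```text
mat [ 400  171   71  121 7413] [ 504.  -267.6  293.3  154.7    3. ]
handle [ 288   53   81   29 1839] [ 8.919e+02  6.000e-01  1.950e+02  7.280e+01 -8.980e+01]
handle [184  83  13   3  27] [845.6 339.   30.    5.2 -89.6]
handle [320 116  15  15 189] [7.497e+02 2.000e-01 3.490e+01 3.360e+01 1.000e+00]
handle [627 159  13   3  32] [ 668.4 -707.2   27.     4.7  -89.2]
handle [299 175  12  12 115] [608.7  50.3  26.4  25.9   1.5]
handle [251 178   4 105 276] [492.2 168.1 241.6   6.6   3.6]
handle [218 211  10  35 319] [493.4 238.2  79.6  21.2   3.3]
handle [  0 269  50   4 164] [385.4 698.  117.2   6.9 -88.7]
red [273 130  19  20 301] [713.6 109.8  48.1  44.1   1.9]
orange [314 218   6  14  57] [508.3  22.7  32.   10.1  -9. ]
orange [325 220   6  13  49] [505.5  -4.3  30.3   9.9  -8.3]
stand [303 218  12  13 121] [509.2  40.5  28.4  23.7  -8. ]
stand [318 220   8  12  65] [505.8   8.9  27.5  13.6  -6.9]
stand [329 222  12  13 136] [500.9 -22.   28.7  26.3   0.9]
bottle top [[ 0.7196439  -0.00205572  0.16      ]]
beaker bottom [[ 0.71988036 -0.12223329  0.        ]]
jar [[0.7098293  0.10469445 0.06      ]]
```

View pics/crop.png

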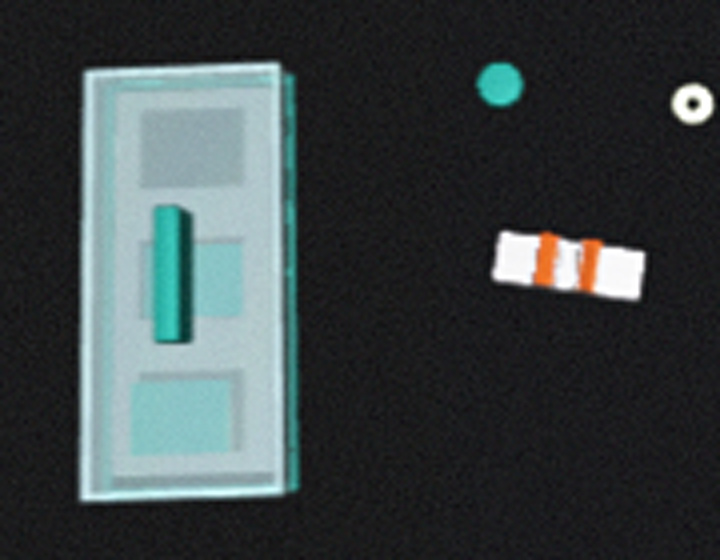

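The crop shows plaques at the middle square and the near square; the far square is empty. The handle is near (493,238) mm. The stand is near (505,9), yaw about -8°. Next I move above the cover.

Run:
```python
from h import *
go([493,239,200],93)
```

```text
shift [318.6  26.6 416.1] turn -0.3091 | now [171.4 652.8 226.6] yaw -104.71 j6 -16.5 open 87.6 F [-0.   0.3  0.6] t 1.35
```

```bash
python3 -m crank '[[[-1,160,13,208,-0.15],[-1,160,13,208,-0.15],[-1,160,13,208,-0.15],[-1,160,13,208,-0.15],[-1,160,13,208,-0.15],[-1,319,26,416,-0.309],[-1,319,26,416,-0.309],[-1,319,26,416,-0.309],[-1,319,26,416,-0.309],[-1,319,26,416,-0.309],[-1,319,26,416,-0.309],[-1,319,26,416,-0.309]]]'
python3 - <<'E'
from h import *
im,c,o=snap("wrist","b_wrist")
go([493,239,100],93)
E
```

```text
clock: 2.85
tool_pos: [0.4924, 0.2397, 0.2007]
orientation: [-90.0, 0.0, -87.0]
force: [0.5, 1.0, 0.3]
opening: 0.0876
shift [  0.9 100.7   0.6] turn 0.0014 | now [492.3 239.8 200.7] yaw -86.92 j6 46.6 open 87.7 F [-0.4 -0.1 -0.3] t 2.9
```

View pics/b_wrist.png

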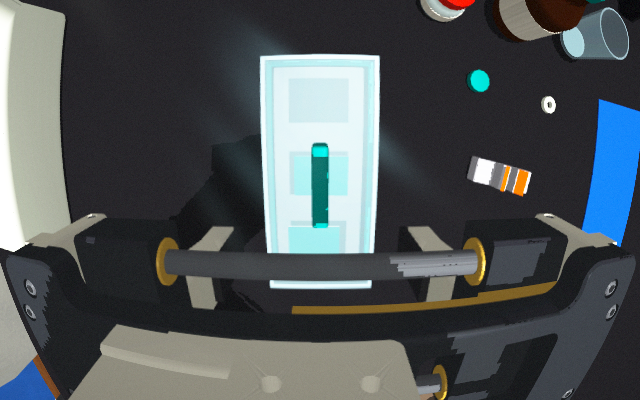

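Run:
```python
from h import *
im=cv2.imread('pics/b_wrist.png')[:,:,::-1].copy();c=cam("wrist")
h=cv2.cvtColor(im,cv2.COLOR_RGB2HSV);k=(h[:,:,1]>200)&(h[:,:,2]>40)&(h[:,:,2]<190)&(abs(h[:,:,0].astype(int)-88)<10)
k[:, :300]=0;k[:,340:]=0
for r in range(155,232,8):
    xs=np.where(k[r])[0]
    if len(xs): print(r,xs.min(),xs.max(),np.round(1000*px2w("wrist",[[xs.min(),r],[xs.max()+1,r]],.08,c=c)[:,:2],1).tolist())
print(np.round(1000*px2w("wrist",[[262,57],[379,57],[268,288],[372,288]],.046,c=c),1))
cv2.imwrite('pics/b2.png',cv2.resize(im[40:300,240:400,::-1],None,fx=2.3,fy=2.3))
```

```text
155 312 312 [[524.8, 250.5], [524.9, 249.6]]
163 313 327 [[517.5, 249.2], [518.2, 235.6]]
171 312 327 [[510.0, 249.8], [510.8, 235.1]]
179 312 327 [[502.5, 249.4], [503.3, 234.7]]
187 313 327 [[495.0, 248.1], [495.7, 234.2]]
195 313 327 [[487.3, 247.8], [488.1, 233.8]]
203 313 327 [[479.5, 247.4], [480.3, 233.3]]
211 313 327 [[471.6, 247.0], [472.4, 232.8]]
219 313 327 [[463.6, 246.7], [464.3, 232.4]]
[[618.8 306.6  46. ]
 [625.1 189.2  46. ]
 [360.4 296.6  46. ]
 [367.1 172.9  46. ]]
```

View pics/b2.png

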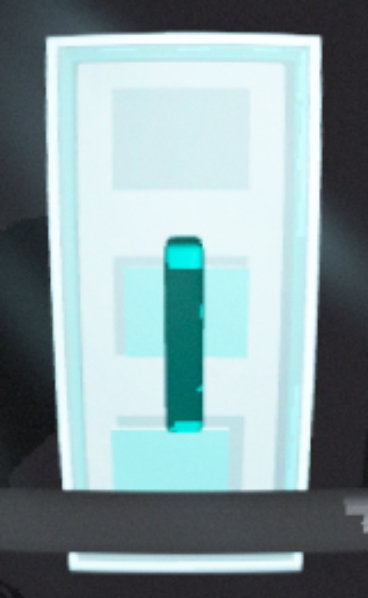

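```bash
python3 -m crank '[[[-1,-1.2,80,0.6,0],[-1,-1.2,120,0.6,0],[-1,-1.2,149,0.6,0],[-1,-1.2,149,0.6,0],[1,-1.2,149,0.6,0],[1,-1.2,149,0.6,0],[1,-1.2,149,0.6,0],[1,-1.2,149,0.6,0],[1,-1.2,149,0.6,0],[1,-1.2,149,0.6,0]]]'
python3 - <<'E'
from h import *
go([504,-267,125],93)
E
```

```text
clock: 4.15
tool_pos: [0.4934, 0.2398, 0.0516]
orientation: [-90.0, -0.0, -87.0]
force: [-0.0, 0.8, -0.6]
opening: 0.0333
shift [506.7 -73.4 -15.8] turn -0.0003 | now [493.4 239.8  51.6] yaw -87.02 j6 46.6 open 33.3 F [-0.   0.8 -0.6] t 4.15
```

```bash
python3 -m crank '[[[1,0,0,0,0],[1,0,0,0,0],[1,0,0,0,0],[1,0,0,0,0],[1,0,-30,0,0],[1,0,-60,0,0],[1,0,-100,0,0],[1,0,-100,0,0]]]'
python3 - <<'E'
from h import *
im,c,o=snap("side","c_side")
go([504,-266,150],93)
E
```

```text
clock: 5.15
tool_pos: [0.4946, 0.2409, 0.1543]
orientation: [-89.8, 0.2, -87.0]
force: [-1.2, 0.8, -4.3]
opening: 0.0158
shift [506.    1.4 -15.6] turn -0.0005 | now [493.4 240.1 152.2] yaw -87.03 j6 46.6 open 16.0 F [-0.3  0.3 -4.8] t 5.2
```

View pics/c_side.png

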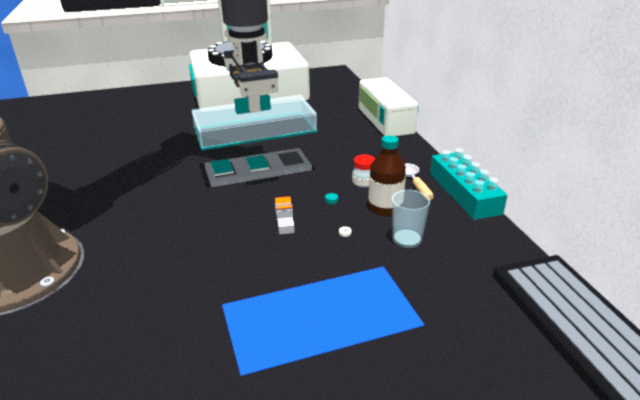

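The cover is lifted at (255,120), two plaques are on the tray and nothing else has moved. Next I carry the cover to the mat.

```bash
python3 -m crank '[[[1,40,0,-1,0],[1,80,0,-2,0],[1,130,0,-4,0],[1,180,0,-6,0],[1,230,0,-7,0],[1,280,0,-9,0],[1,330,0,-10,0],[1,380,0,-12,0],[1,430,0,-14,0],[1,470,0,-15,0],[1,495,0,-16,0],[1,506,0,-16,0]]]'
python3 - <<'E'
from h import *
im,c,o=snap("top","d_top")
for mk,s,ce in mask(im,(100,120,60),(125,255,255)): print(s)
go([504,-266,56],93)
E
```

```text
clock: 6.7
tool_pos: [0.5023, -0.2672, 0.1494]
orientation: [-90.2, 0.1, -87.1]
force: [0.2, 0.8, -3.6]
opening: 0.0159
[432 289  38   2  49]
shift [-1.4 93.6  1.8] turn -0.0018 | now [ 502.6 -267.6  149.6] yaw -87.11 j6 101.3 open 15.8 F [ 1.2 -1.3 -3.4] t 6.75
```

View pics/d_top.png

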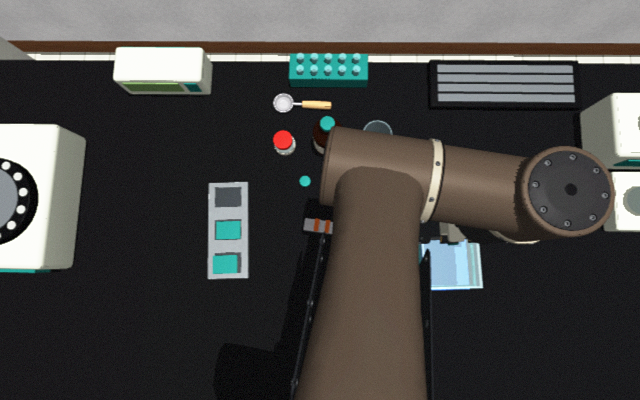

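The cover hangs over the mat; the arm hides most of that area. Lowering it now.

```bash
python3 -m crank '[[[1,0,40,2,0],[1,0,70,2,0],[1,0,85,2,0],[1,0,92,2,0],[1,0,95,2,0],[1,0,95,2,0],[-0.2,0,95,2,0],[-0.2,0,95,2,0],[-0.2,0,95,2,0],[-0.2,0,95,2,0],[-0.2,0,95,2,0],[-0.2,0,95,2,0]]]'
python3 -m crank '[[[-0.2,0,0,0,0],[-0.2,0,-60,0,0],[-0.2,0,-110,0,0],[-0.2,0,-150,0,0],[-0.2,0,-150,0,0]]]'
python3 - <<'E'
from h import *
im,c,o=snap("wrist","e_wrist")
go([490,120,250],3)
E
```

```text
clock: 8.25
tool_pos: [0.5057, -0.2662, 0.0565]
orientation: [-90.0, 0.0, -87.0]
force: [-0.4, 0.1, 0.6]
opening: 0.0525
clock: 8.88
tool_pos: [0.5076, -0.2667, 0.2104]
orientation: [-89.6, -0.1, -87.0]
force: [-0.5, -0.0, -0.7]
opening: 0.0523
shift [-386.6  -42.1    3.9] turn 1.5706 | now [ 506.4 -266.3  208.1] yaw -87.01 j6 101.1 open 52.7 F [ 0.5  0.7 -0.3] t 8.93
```

View pics/e_wrist.png

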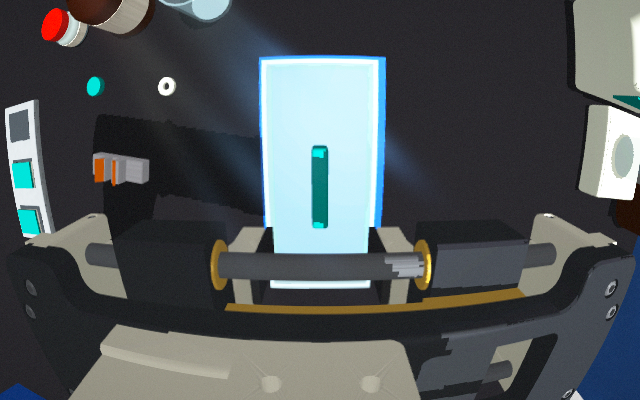

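The cover sits squarely on the mat in this view, with its handle at (319,187). Now I go to a place where both tray and stand show, turning 90°.

```bash
python3 -m crank '[[[-0.2,-45,0,0,0.1],[-0.2,-90,-10,0,0.3],[-0.2,-135,-20,0,0.45],[-0.2,-180,-30,0,0.6],[-0.2,-225,-40,0,0.78],[-0.2,-270,-40,0,0.95],[-0.2,-315,-40,0,1.1],[-0.2,-360,-40,0,1.25],[-0.2,-400,-40,0,1.42],[-0.2,-430,-40,0,1.571],[-0.2,-430,-40,0,1.571],[-0.2,-430,-40,0,1.571]]]'
python3 - <<'E'
from h import *
im,c,o=snap("wrist","f_wrist")
for t in ["plaque1","stand","tray"]:
        print(t,[(d['extent'],round(d['confidence'],2)) for d in ctrl.find_in("wrist",t)][:4])
go([490,120,250],183)
E
```

```text
clock: 10.42
tool_pos: [0.4828, 0.1628, 0.2455]
orientation: [-89.9, -0.1, -176.9]
force: [0.5, -1.5, 1.6]
opening: 0.0525
plaque1 [([294.2, 204.3, 30.2, 44.4], 0.83), ([353.0, 210.4, 36.0, 40.9], 0.78)]
stand [([288.4, 11.2, 36.9, 73.3], 0.95)]
tray [([217.6, 186.4, 178.1, 65.4], 0.83)]
shift [-4.5 -3.6 42.7] turn -0.0008 | now [483.3 162.4 246.4] yaw -177.04 j6 -37.7 open 52.3 F [-0.4  0.8 -1. ] t 10.62
```

View pics/f_wrist.png

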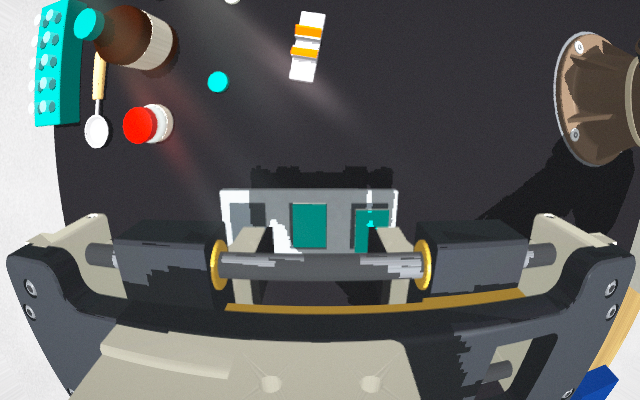

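Run:
```python
from h import *
im=cv2.imread('pics/f_wrist.png')[:,:,::-1].copy();c=cam("wrist")
cv2.imwrite('pics/f2.png',cv2.resize(im[0:100,260:360,::-1],None,fx=6,fy=6,interpolation=cv2.INTER_CUBIC))
```

```text
(no output)
```

View pics/f2.png

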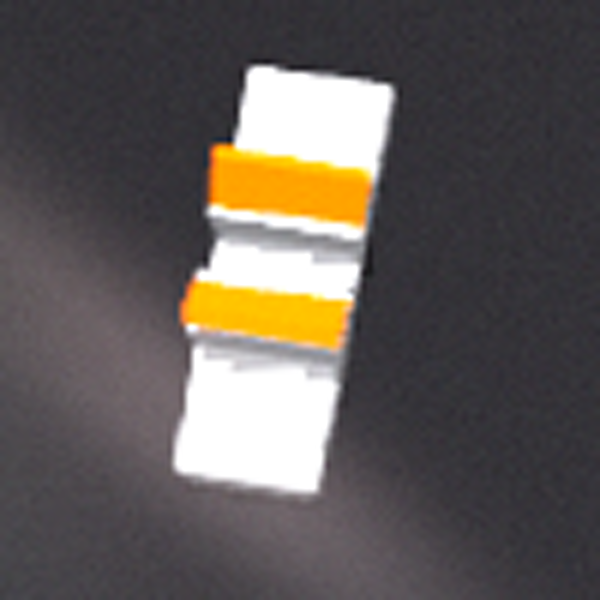

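```bash
python3 -m crank '[[[-0.2,5,0,-50,0],[-0.2,8,0,-100,0],[-0.2,10,0,-135,0],[-0.2,10,0,-150,0],[-0.2,10,0,-150,0],[-0.2,10,0,-150,0]]]'
python3 - <<'E'
from h import *
im,c,o=snap("wrist","g_wrist")
for mk,s,ce in mask(im,(75,120,40),(95,255,255),300): 
    if 150<ce[0]<450 and ce[1]<240: print(s,rect(mk,"wrist",c,.022))
go([490,120,250],183)
E
```

```text
clock: 11.38
tool_pos: [0.4656, 0.3115, 0.2466]
orientation: [-90.0, -0.0, -177.1]
force: [0.4, 0.3, 0.0]
opening: 0.0523
[ 283   87   37   49 1748] [493.8 241.2  59.7  44.5 -87.7]
[ 350   94   37   49 1688] [411.  244.7  60.4  44.4 -87.2]
shift [-14.5  -3.3 192.4] turn -0.0013 | now [465.7 311.4 246.7] yaw -177.07 j6 -50.9 open 52.5 F [-0.7  0.2  0. ] t 11.43
```

View pics/g_wrist.png

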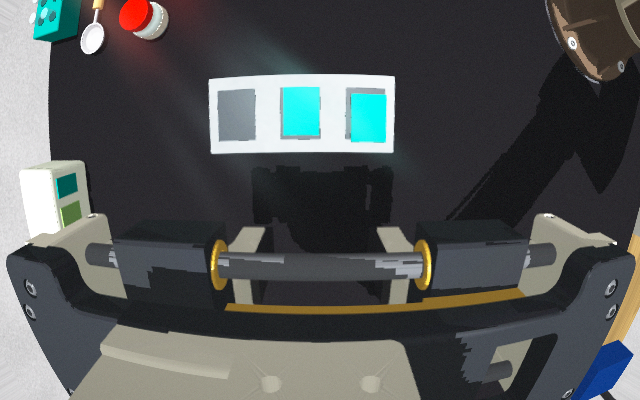

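Both plaques measure 60×44 mm, so the detection is trustworthy. The stand looks like a low deck with a raised lipped slot, so I'm checking its profile.

Run:
```python
from h import *
o=dict(tool_pos=np.array([.4833,.1624,.2464]),orientation=np.array([-89.95,-0.05,-177.04]))
o['tool_pos']=np.array([.483,.1626,.246])
c=cam("wrist",o)
P=[[301.7,10.8],[325.8,14.7],[289.2,78.7],[313.3,82]]
for z in (0,.01,.02,.03,.046):
    q=1000*px2w("wrist",P,z,c=c)[:,:2]
    print(z,np.round(q.mean(0),1),"len",np.round([np.linalg.norm(q[0]-q[2]),np.linalg.norm(q[1]-q[3])],1),"wid",np.round([np.linalg.norm(q[0]-q[1]),np.linalg.norm(q[2]-q[3])],1),"yaw",np.round(np.degrees(np.arctan2(*(q[0]+q[1]-q[2]-q[3])[::-1])),1))
# orange outer/inner edges (bright tops)
L=np.array([[212,145],[372,170],[212,205],[370,228],[190,280],[355,298],[183,325],[345,348]])/6+[260,0]
q=1000*px2w("wrist",L,.046,c=c)[:,:2];print(np.round(q,1))
im=cv2.imread('pics/a_side.png');cv2.imwrite('pics/s2.png',cv2.resize(im[185:245,255:315],None,fx=9,fy=9,interpolation=cv2.INTER_CUBIC))
t=cam("top")
for z in (0.,.02,.046):
  print(z,np.round(1000*px2w("top",[[304.5,217.7],[341,222.5],[303,231],[340,235]],z,c=t)[:,:2].mean(0),1))
```

```text
0 [508.4   5.3] len [94.6 93.6] wid [31.9 31.4] yaw -96.8
0.01 [507.9   7.5] len [92.2 91.2] wid [31.1 30.6] yaw -96.8
0.02 [507.3   9.7] len [89.9 88.9] wid [30.3 29.9] yaw -96.8
0.03 [506.8  11.9] len [87.6 86.6] wid [29.5 29.1] yaw -96.8
0.046 [506.   15.3] len [83.8 82.9] wid [28.3 27.8] yaw -96.8
[[521.4 -10.8]
 [490.5  -6.7]
 [520.6   1.7]
 [490.3   5.3]
 [524.   17.1]
 [492.4  19.6]
 [524.8  26.2]
 [493.8  29.7]]
0.0 [507.5   9.3]
0.02 [505.9   8.6]
0.046 [503.9   7.7]
```

View pics/s2.png

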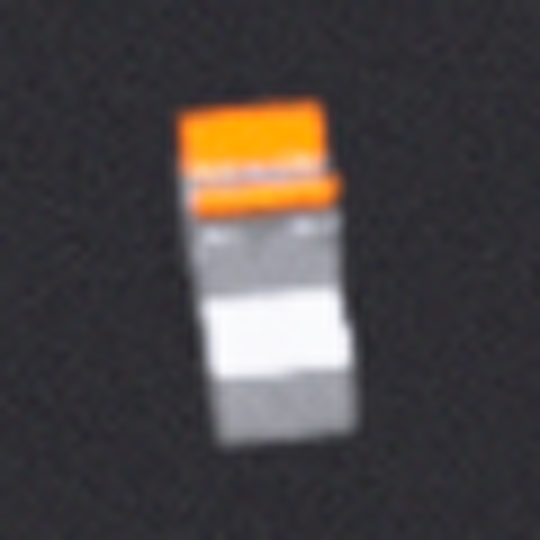

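The stand has its deck at z≈20, centre (507,9), yaw -6.8°, and lip rims at v≈±18 and z=46. My tool stays vertical, so I'll turn each plaque inside the grip. I hold its 44 mm sides, lever one half up on the outer lip edge, then roll it past vertical on the opposite lip edge. First I pick the middle plaque.

Run:
```python
from h import *
go([493.8,241.2,60],182.3);go([493.8,241.2,15.5],182.3)
```

```text
shift [-24.5 186.7  71.6] turn 0.0109 | now [465.7 311.4 246.7] yaw -177.07 j6 -50.9 open 52.5 F [-0.7  0.2  0. ] t 11.43
shift [-24.4 231.2  71.6] turn 0.0109 | now [465.7 311.4 246.7] yaw -177.07 j6 -50.9 open 52.5 F [-0.7  0.2  0. ] t 11.43
```

```bash
python3 -m crank '[[[-0.2,-12,50,36,0.011],[-0.2,-24.5,100,71.6,0.011],[-0.2,-24.5,150,71.6,0.011],[-0.2,-24.5,190,71.6,0.011],[-0.2,-24.5,190,71.6,0.011],[-0.2,-24.5,190,71.6,0.011],[-0.2,-24.5,190,71.6,0.011]]]'
python3 - <<'E'
from h import *
go([493.8,241.2,15.5],182.3)
im,c,o=snap("side","i_side")
E
```

```text
clock: 12.3
tool_pos: [0.4948, 0.2432, 0.0587]
orientation: [-90.1, 0.2, -177.6]
force: [0.1, -0.6, -0.3]
opening: 0.0526
shift [ 1.2 43.1  2. ] turn 0.0011 | now [494.8 243.2  58.7] yaw -177.63 j6 -44.2 open 52.6 F [ 0.1 -0.6 -0.3] t 12.3
```

View pics/i_side.png

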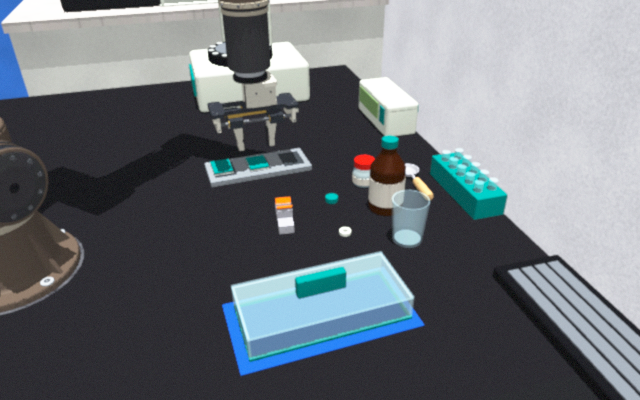

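The cover stands properly on the mat, and the fingers straddle the middle plaque at (258,160). Descending and gripping.

```bash
python3 -m crank '[[[-0.2,0.5,30,2,0],[-0.2,0.5,40,2,0],[-0.2,0.5,43,2,0],[-0.2,0.5,43,2,0],[-0.2,0.5,43,2,0],[1,0.5,43,2,0],[1,0.5,43,2,0],[1,0.5,43,2,0],[1,0.5,43,2,0],[1,0.5,43,2,0]]]'
python3 -m crank '[[[1,0,0,0,0],[1,0,-20,0,0],[1,0,-50,0,0],[1,0,-85,0,0],[1,0,-85,0,0]]]'
python3 - <<'E'
from h import *
im,c,o=snap("side","j_side")
cv2.imwrite('pics/j2.png',cv2.resize(im[90:250,180:340,::-1],None,fx=4,fy=4))
U=np.array([.993,-.118]);V=np.array([.118,.993]);S=np.array([506.7,9.])
p=S+45*V; go([*p,80],173.2)
E
```

```text
clock: 13.6
tool_pos: [0.4936, 0.2407, 0.0143]
orientation: [-90.0, 0.0, -177.6]
force: [-1.8, 0.3, 6.3]
opening: 0.0433
clock: 14.22
tool_pos: [0.4949, 0.2416, 0.1015]
orientation: [-90.2, 0.3, -177.6]
force: [1.0, -0.0, -0.5]
opening: 0.0436
shift [-10.4  19.4 187.8] turn 0.1597 | now [493.9 240.9  99.8] yaw -177.65 j6 -44.1 open 43.5 F [-0.9 -0.2 -1.3] t 14.28
```

View pics/j2.png

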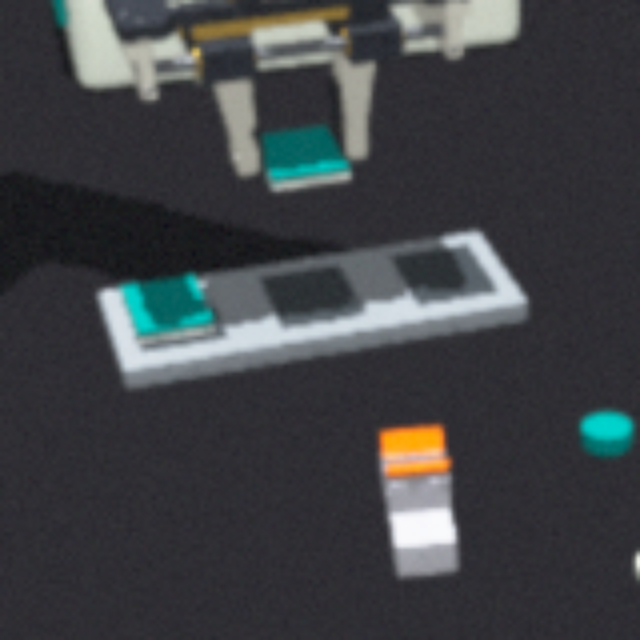

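The plaque is gripped level and held firmly. Moving to the tray side of the stand.

```bash
python3 -m crank '[[[1,-2,0,45,0.05],[1,-5,10,90,0.1],[1,-8,15,135,0.159],[1,-10,20,170,0.16],[1,-10.4,20,188,0.16],[1,-10.4,20,188,0.16]]]'
python3 - <<'E'
from h import *
U=np.array([.993,-.118]);V=np.array([.118,.993]);S=np.array([506.7,9.])
for v,z in [(39,52),(38.5,42)]:
    go([*(S+v*V),z-4],173.2)
o=ctrl.get_obs();d=1000*o['tool_pos'][:2]-S;print("u,v,axis z",d@U,d@V,1000*o['tool_pos'][2]+4)
E
```

```text
clock: 15.02
tool_pos: [0.5111, 0.0519, 0.078]
orientation: [-90.0, -0.1, 173.1]
force: [1.0, -0.3, -0.3]
opening: 0.0436
shift [-0.7 30.   4.1] turn -0.002 | now [511.1  51.9  78. ] yaw 173.09 j6 -34.6 open 43.6 F [ 1.  -0.3 -0.3] t 15.03
shift [-0.7 40.   4.6] turn -0.002 | now [511.1  51.9  78. ] yaw 173.09 j6 -34.6 open 43.6 F [ 1.  -0.3 -0.3] t 15.03
u,v,axis z -0.6719072253528967 43.12349871432098 82.02868028906278
```

```bash
python3 -m crank '[[[1,-0.7,24,4.5,0],[1,-0.7,29,4.5,0],[1,-0.7,32,4.5,0],[1,-0.7,35,4.5,0],[1,-0.7,38,4.5,0],[1,-0.7,38,4.5,0]]]'
python3 - <<'E'
from h import *
im,c,o=snap("side","k_side")
cv2.imwrite('pics/k2.png',cv2.resize(im[130:260,220:350,::-1],None,fx=4,fy=4))
E
```

```text
clock: 15.78
tool_pos: [0.5117, 0.0491, 0.0416]
orientation: [-90.0, 0.0, 173.2]
force: [-3.3, 1.4, 8.4]
opening: 0.0431
```

View pics/k2.png

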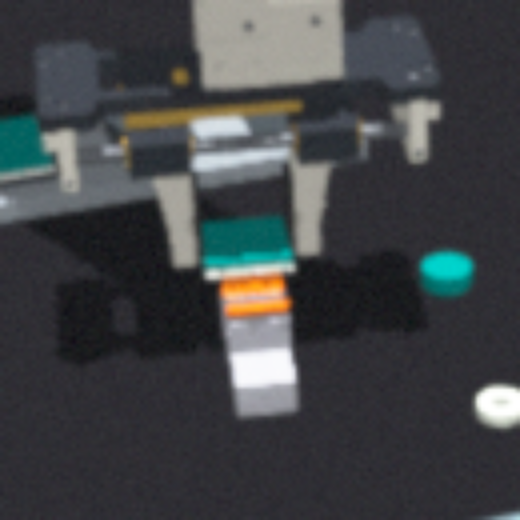

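8 N of contact, within expectation. I continue the lever stroke.

```bash
python3 -m crank '[[[1,0,3,1,0],[1,0,5,1.5,0],[1,0,7,2.5,0],[1,0,9,3.5,0],[1,0,9,3.5,0]]]'
python3 - <<'E'
from h import *
im,c,o=snap("side","l_side")
cv2.imwrite('pics/l2.png',cv2.resize(im[130:260,220:350,::-1],None,fx=4,fy=4))
U=np.array([.993,-.118]);V=np.array([.118,.993]);S=np.array([506.7,9.])
d=1000*o['tool_pos'][:2]-S;print("u,v,axis z",d@U,d@V,1000*o['tool_pos'][2]+4)
E
```

```text
clock: 16.45
tool_pos: [0.5124, 0.0467, 0.0331]
orientation: [-90.1, 0.1, 173.3]
force: [-4.4, 5.5, 8.1]
opening: 0.0434
u,v,axis z 1.1723386283628576 38.11465958607595 37.08277399401294
```

View pics/l2.png

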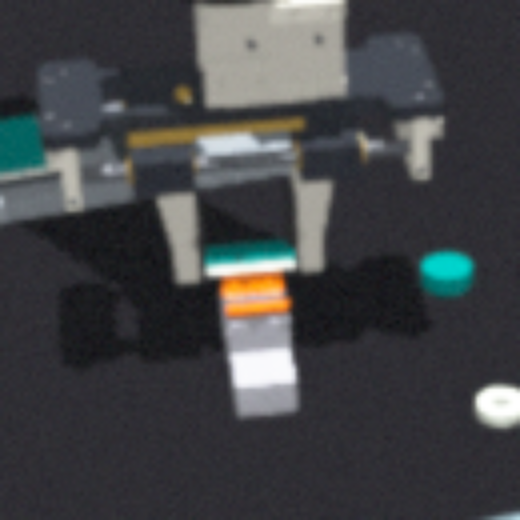

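The plaque is turning in the grip: the teal face is foreshortened and the force is tilted about 34°. A little further.

```bash
python3 -m crank '[[[1,0,1.5,1,0],[1,0,3,2.5,0],[1,0,3,2.5,0],[1,0,-30,-10,0],[1,0,-70,-10,0],[1,0,-100,-10,0],[1,0,-100,-10,0]]]'
python3 - <<'E'
from h import *
im,c,o=snap("side","m_side")
cv2.imwrite('pics/m2.png',cv2.resize(im[70:200,200:330,::-1],None,fx=4,fy=4))
im,c,o=snap("wrist","m_wrist")
U=np.array([.993,-.118]);V=np.array([.118,.993]);S=np.array([506.7,9.])
go([*(S-75*V),131],173.2)
E
```

```text
clock: 17.38
tool_pos: [0.5143, 0.0561, 0.1348]
orientation: [-90.2, 0.3, 173.3]
force: [0.4, -0.6, -0.3]
opening: 0.0437
shift [1.000e-01 8.000e-01 1.216e+02] turn 0.0001 | now [512.4  55.3 132. ] yaw 173.2 j6 -34.8 open 43.5 F [-0.9  0.6 -0.9] t 17.48
```

View pics/m2.png

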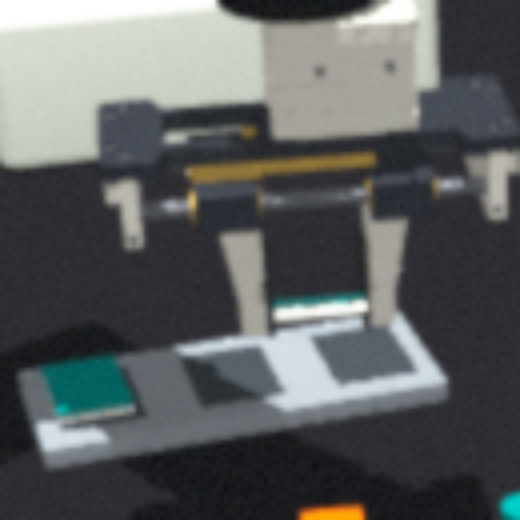

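View pics/m_wrist.png

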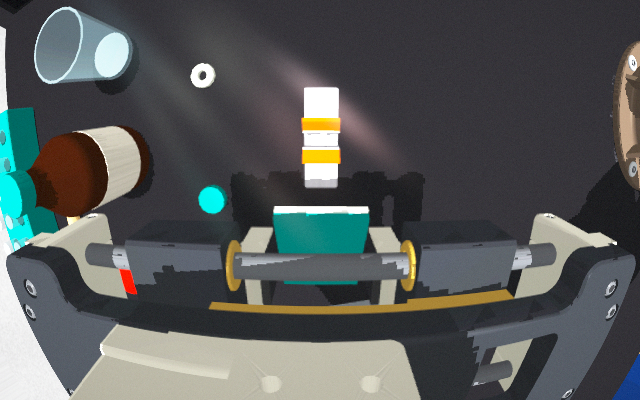

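The plaque is tilted with its low edge on the tray side. Crossing over to the other side of the stand.

```bash
python3 -m crank '[[[1,-0.5,0,45,0],[1,-0.5,0,90,0],[1,-0.5,0,122,0],[1,-0.5,40,122,0],[1,-0.5,70,122,0],[1,-0.5,88,122,0],[1,-0.5,88,122,0],[1,-0.5,88,122,0]]]'
python3 - <<'E'
from h import *
im,c,o=snap("side","n_side")
cv2.imwrite('pics/n2.png',cv2.resize(im[150:280,220:350,::-1],None,fx=4,fy=4))
U=np.array([.993,-.118]);V=np.array([.118,.993]);S=np.array([506.7,9.])
d=1000*o['tool_pos'][:2]-S;print("u,v,axis z",d@U,d@V,1000*o['tool_pos'][2]+4)
go([*(S-41*V),43],173.2)
E
```

```text
clock: 18.48
tool_pos: [0.4985, -0.0663, 0.0437]
orientation: [-90.0, -0.0, 173.2]
force: [-0.8, 0.9, -1.1]
opening: 0.0437
u,v,axis z 0.7499499439126347 -75.77883947924437 47.701908503548175
shift [  1.    1.1 -34.7] turn 0.0 | now [498.8 -66.3  44.1] yaw 173.2 j6 -21.7 open 43.4 F [-0.1  0.4 -0.5] t 18.52
```

View pics/n2.png

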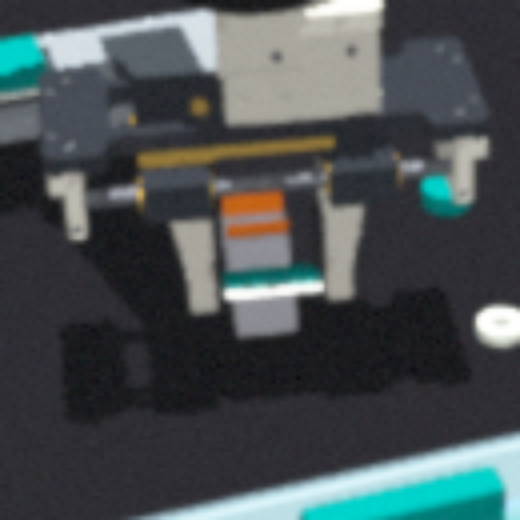

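```bash
python3 -m crank '[[[1,1,1,-20,0],[1,1,1,-35.5,0],[1,1,1,-35.5,0],[1,1,-3,-35.5,0],[1,1,-6,-36.5,0],[1,1,-9,-37.6,0],[1,1,-12,-40,0],[1,1,-12,-40,0]]]'
python3 - <<'E'
from h import *
im,c,o=snap("side","o_side")
cv2.imwrite('pics/o2.png',cv2.resize(im[150:280,220:350,::-1],None,fx=4,fy=4))
U=np.array([.993,-.118]);V=np.array([.118,.993]);S=np.array([506.7,9.])
d=1000*o['tool_pos'][:2]-S;print("u,v,axis z",d@U,d@V,1000*o['tool_pos'][2]+4,o['force'])
E
```

```text
clock: 19.52
tool_pos: [0.5013, -0.0266, 0.0555]
orientation: [-90.0, -0.1, 173.2]
force: [-1.9, -3.4, -6.3]
opening: 0.0436
u,v,axis z -1.1626301756626016 -35.980606936787915 59.482470707272135 [-1.93472463 -3.40836869 -6.30085407]
```

View pics/o2.png

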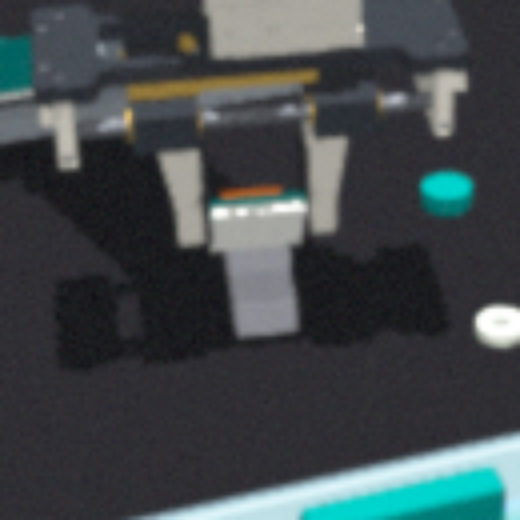

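It works: the force reverses as predicted and the white face now shows (tilt about 45–50°). I roll it over the lip edge.

```bash
python3 -m crank '[[[1,0,-3,-2.6,0],[1,0,-5,-5,0],[1,0,-6.3,-7.5,0],[1,0,-7.5,-10.5,0],[1,0,-8,-13,0],[1,0,-8.5,-17.5,0],[1,0,-8,-21,0],[1,0,-8,-21,0]]]'
python3 - <<'E'
from h import *
im,c,o=snap("side","p_side")
cv2.imwrite('pics/p2.png',cv2.resize(im[150:280,220:350,::-1],None,fx=4,fy=4))
U=np.array([.993,-.118]);V=np.array([.118,.993]);S=np.array([506.7,9.])
d=1000*o['tool_pos'][:2]-S;print("u,v,axis z",d@U,d@V,1000*o['tool_pos'][2]+4,o['force'])
E
```

```text
clock: 20.58
tool_pos: [0.5047, -0.0064, 0.0647]
orientation: [-89.9, 0.0, 173.2]
force: [-4.0, -9.0, 2.5]
opening: 0.043
u,v,axis z -0.1744468359442569 -15.480134203798077 68.69580761624319 [-4.04404211 -8.96595983  2.45630511]
```

View pics/p2.png

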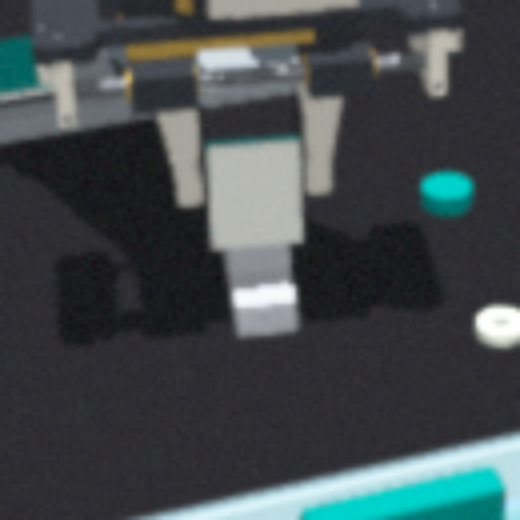

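```bash
python3 -m crank '[[[1,0,1,-4,0],[1,0,2.6,-7.6,0],[1,0,5,-11,0],[1,0,7.5,-13.7,0],[1,0,10.5,-16,0],[1,0,13.5,-17,0],[1,0,13.5,-17,0]]]'
python3 - <<'E'
from h import *
im,c,o=snap("side","q_side")
cv2.imwrite('pics/q2.png',cv2.resize(im[150:280,220:350,::-1],None,fx=4,fy=4))
U=np.array([.993,-.118]);V=np.array([.118,.993]);S=np.array([506.7,9.])
d=1000*o['tool_pos'][:2]-S;print("u,v,axis z",d@U,d@V,1000*o['tool_pos'][2]+4,o['force'])
E
```

```text
clock: 21.5
tool_pos: [0.5064, 0.0111, 0.0497]
orientation: [-90.0, -0.0, 173.2]
force: [-0.4, 0.3, 0.2]
opening: 0.0006
u,v,axis z -0.5321730291562546 2.0928028565956036 53.68759760113493 [-0.35889056  0.25565377  0.24440772]
```

View pics/q2.png

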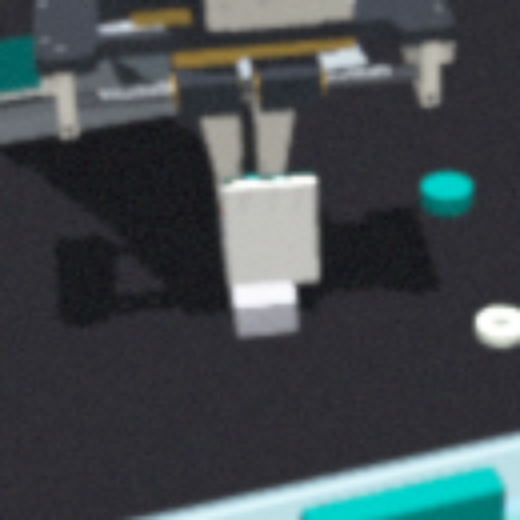

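The grip was lost here (opening 0). The plaque leans, nearly upright, against the lip on the far side with white facing outward. I rise, open and look.

```bash
python3 -m crank '[[[1,0,-50,0,0],[0,0,-90,0,0],[-0.2,0,-90,40,0],[-0.2,0,-90,40,0],[-0.2,0,-90,40,0],[-0.2,0,-90,40,0],[-0.2,0,-90,40,0]]]'
python3 - <<'E'
from h import *
im,c,o=snap("side","r_side")
cv2.imwrite('pics/r2.png',cv2.resize(im[150:280,220:350,::-1],None,fx=4,fy=4))
im,c,o=snap("top","r_top")
cv2.imwrite('pics/r3.png',cv2.resize(im[160:290,190:370,::-1],None,fx=4,fy=4))
im,c,o=snap("wrist","r_wrist")
U=np.array([.993,-.118]);V=np.array([.118,.993]);S=np.array([506.7,9.])
d=1000*o['tool_pos'][:2]-S;print("u,v,axis z",d@U,d@V,1000*o['tool_pos'][2]+4,o['force'],o['opening'])
E
```

```text
clock: 22.42
tool_pos: [0.5019, -0.0282, 0.1398]
orientation: [-90.0, -0.0, 173.2]
force: [-0.3, 0.0, -0.1]
opening: 0.0512
u,v,axis z -0.41015251582704954 -37.56569208751973 143.84951773867544 [ 0.30022604 -0.13618256 -0.31701945] 0.05190252209559347
```

View pics/r2.png

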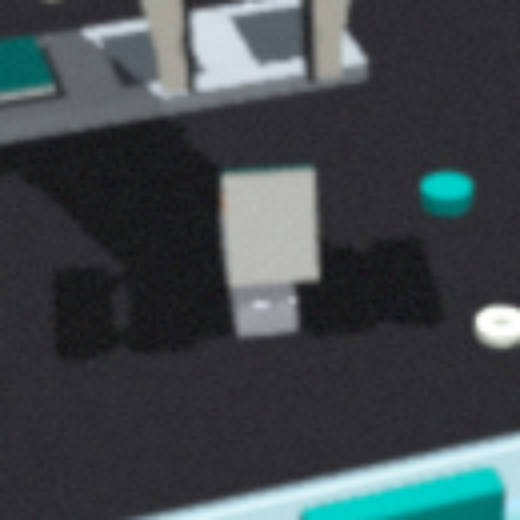

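View pics/r3.png

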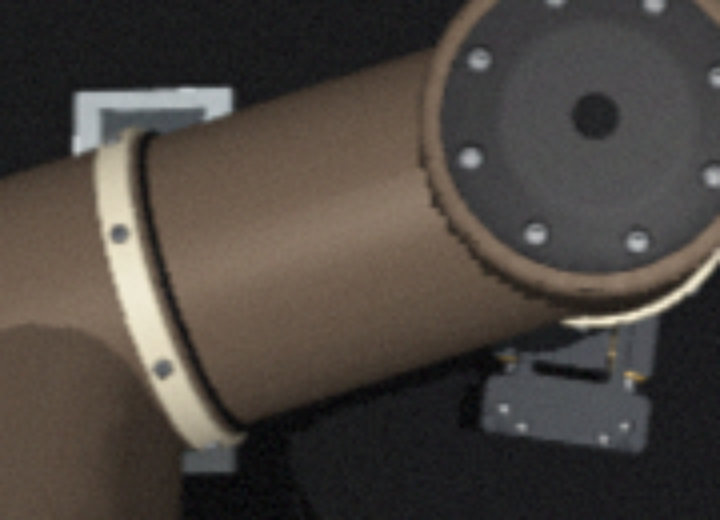

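View pics/r_wrist.png

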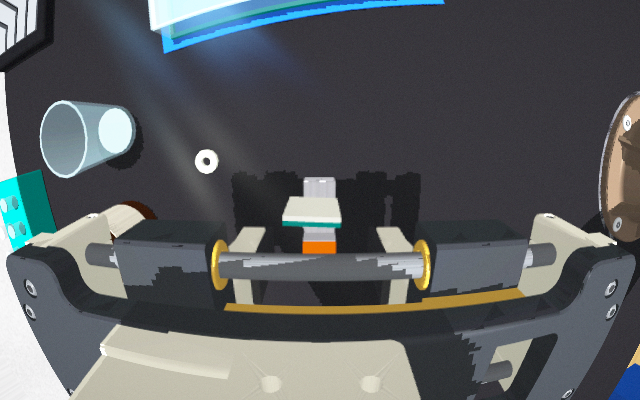

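Run:
```python
from h import *
U=np.array([.993,-.118]);V=np.array([.118,.993]);S=np.array([506.7,9.])
c=cam("side")
P=np.array([[230,287],[320,279],[220,174],[316,169]])/4+[220,150]
for z in (.02,.022): 
    q=1000*px2w("side",P[:2],z,c=c)[:,:2]-S; print(z,np.round(np.c_[q@U,q@V],1))
for z in (.07,.074,.078,.08):
    q=1000*px2w("side",P[2:],z,c=c)[:,:2]-S; print(z,np.round(np.c_[q@U,q@V],1))
# wrist
c=cam("wrist"); W=[[292,197],[342,198],[283,222],[341,223]]
q=1000*px2w("wrist",W[:2],.02,c=c)[:,:2]-S;print(np.round(np.c_[q@U,q@V],1))
for z in (.07,.078):
    q=1000*px2w("wrist",W[2:],z,c=c)[:,:2]-S; print(z,np.round(np.c_[q@U,q@V],1))
```

```text
0.02 [[-16.4 -32.5]
 [ 28.1 -33.3]]
0.022 [[-16.5 -35.4]
 [ 27.8 -36.2]]
0.07 [[-16.3  -7.5]
 [ 30.5 -11.2]]
0.074 [[-16.7 -14.1]
 [ 29.8 -17.7]]
0.078 [[-17.  -20.6]
 [ 29.1 -24.2]]
0.08 [[-17.2 -23.9]
 [ 28.7 -27.5]]
[[ 26.7 -29.2]
 [-20.  -28.2]]
0.07 [[ 29.6 -22.7]
 [-16.1 -21.9]]
0.078 [[ 28.6 -25.7]
 [-15.5 -24.9]]
```

The plaque leans about 9° against the lip: its top edge is near z≈78, v≈-20, and it is centred at u≈5.5. I grip it near the top and continue the roll.

Run:
```python
from h import *
U=np.array([.993,-.118]);V=np.array([.118,.993]);S=np.array([506.7,9.])
go([*(S-20*V+5.5*U),66],173.2)
```

```text
shift [ -5.9  73.9 -17.6] turn 0.0001 | now [501.9 -28.3 139.9] yaw 173.21 j6 -26.0 open 52.6 F [0.2 0.3 0.5] t 22.57
```

```bash
python3 -m crank '[[[-0.4,-5.9,0,-17.6,0],[-0.4,-5.9,0,-17.6,0],[-0.4,-5.9,40,-17.6,0],[-0.4,-5.9,74,-17.6,0],[-0.4,-5.9,74,-17.6,0],[1,-5.9,74,-17.6,0],[1,-5.9,74,-17.6,0],[1,-5.9,74,-17.6,0],[1,-5.9,74,-17.6,0],[1,-5.9,74,-17.6,0],[1,-5.9,74,-17.6,0]]]'
python3 - <<'E'
from h import *
im,c,o=snap("side","t_side")
cv2.imwrite('pics/t2.png',cv2.resize(im[150:280,220:350,::-1],None,fx=4,fy=4))
U=np.array([.993,-.118]);V=np.array([.118,.993]);S=np.array([506.7,9.])
d=1000*o['tool_pos'][:2]-S;print("u,v,tcp z",d@U,d@V,1000*o['tool_pos'][2],o['force'],o['opening'])
E
```

```text
clock: 23.95
tool_pos: [0.5108, -0.0116, 0.0674]
orientation: [-90.0, 0.1, 173.2]
force: [-0.3, 0.3, 6.7]
opening: 0.0431
u,v,tcp z 6.490324726180628 -19.99667081635125 67.39762203521514 [-0.28863598  0.28845386  6.74108467] 0.04310219389607254
```

View pics/t2.png

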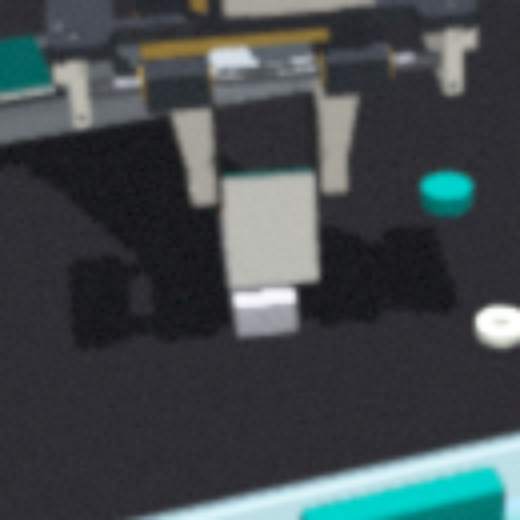

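```bash
python3 -m crank '[[[1,2.5,-2,0,0],[1,5,-2,0,0],[1,5.5,-1.5,-4,0],[1,5.5,-0.5,-8,0],[1,5.5,1.5,-11.5,0],[1,5.5,3.8,-15.2,0],[1,5.5,6,-18,0],[1,5.5,8.1,-20.6,0],[1,5.5,10.8,-22.8,0],[1,5.5,13.6,-24.6,0],[1,5.5,13.6,-24.6,0]]]'
python3 - <<'E'
from h import *
im,c,o=snap("side","u_side")
cv2.imwrite('pics/u2.png',cv2.resize(im[150:280,220:350,::-1],None,fx=4,fy=4))
U=np.array([.993,-.118]);V=np.array([.118,.993]);S=np.array([506.7,9.])
d=1000*o['tool_pos'][:2]-S;print("u,v,tcp z",d@U,d@V,1000*o['tool_pos'][2],o['force'],o['opening'])
E
```

```text
clock: 25.38
tool_pos: [0.5079, 0.0135, 0.0528]
orientation: [-90.0, 0.0, 173.2]
force: [1.5, -2.4, 4.3]
opening: 0.0425
u,v,tcp z 0.617995638932983 4.558794906481395 52.801084832221136 [ 1.5086733  -2.35808666  4.341118  ] 0.042528475829256535
```

View pics/u2.png

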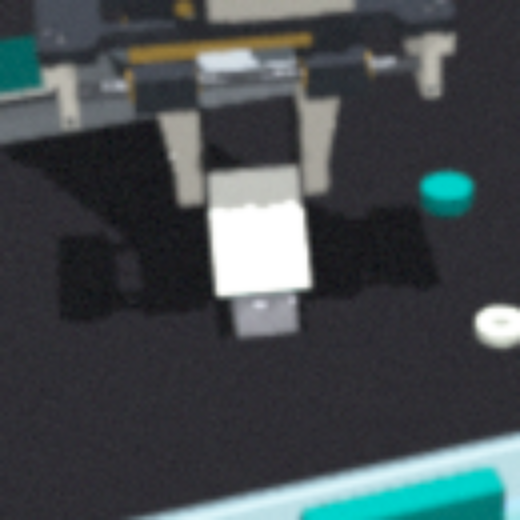

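White is now facing up, still tilted. Lifting and carrying back to the tray.

```bash
python3 -m crank '[[[1,0,-40,0,0],[1,0,-80,0,0],[1,0,-80,0,0]]]'
python3 - <<'E'
from h import *
im,c,o=snap("wrist","v_wrist")
im,c,o=snap("side","v_side")
cv2.imwrite('pics/v2.png',cv2.resize(im[90:220,220:350,::-1],None,fx=4,fy=4))
go([493,263,100],183)
E
```

```text
clock: 25.8
tool_pos: [0.509, 0.0141, 0.1352]
orientation: [-90.2, 0.3, 173.2]
force: [-0.2, 0.5, -1.5]
opening: 0.0423
shift [  43.5   32.5 -246.1] turn -0.1717 | now [506.9  13.5 132.3] yaw 173.16 j6 -30.5 open 42.0 F [-0.   0.  -0.8] t 25.9
```

View pics/v2.png

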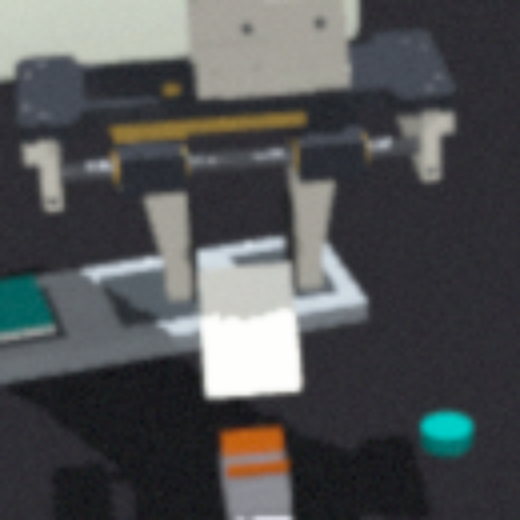

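View pics/v_wrist.png

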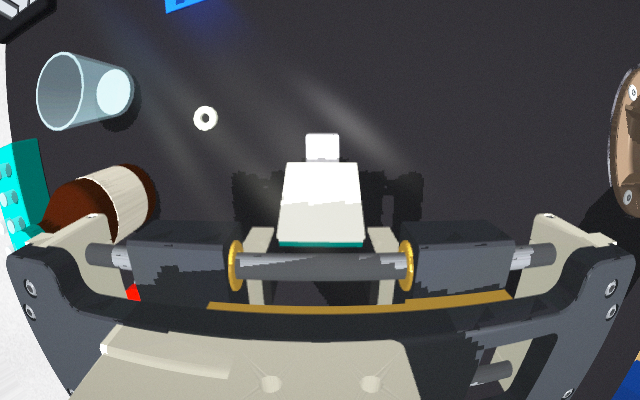

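```bash
python3 -m crank '[[[1,8,0,-40,-0.03],[1,16,0,-85,-0.07],[1,24,5,-130,-0.1],[1,32,10,-175,-0.14],[1,40,20,-220,-0.172],[1,43.5,30,-246,-0.172],[1,43.5,30,-246,-0.172],[1,43.5,30,-246,-0.172]]]'
python3 - <<'E'
from h import *
im,c,o=snap("wrist","w_wrist")
im,c,o=snap("side","w_side")
cv2.imwrite('pics/w2.png',cv2.resize(im[90:220,190:320,::-1],None,fx=4,fy=4))
go([493,263,60],183)
E
```

```text
clock: 26.9
tool_pos: [0.4928, 0.2618, 0.1016]
orientation: [-89.9, -0.1, -177.0]
force: [0.6, -0.2, -1.2]
opening: 0.0425
shift [ 0.2 42.4 -1.3] turn -0.0006 | now [493.3 261.7 102.4] yaw -177.03 j6 -45.1 open 42.6 F [ 0.4  0.6 -0.5] t 27.0
```

View pics/w2.png

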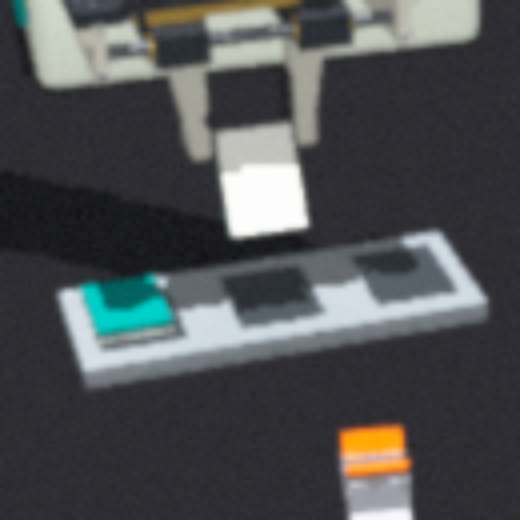

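View pics/w_wrist.png

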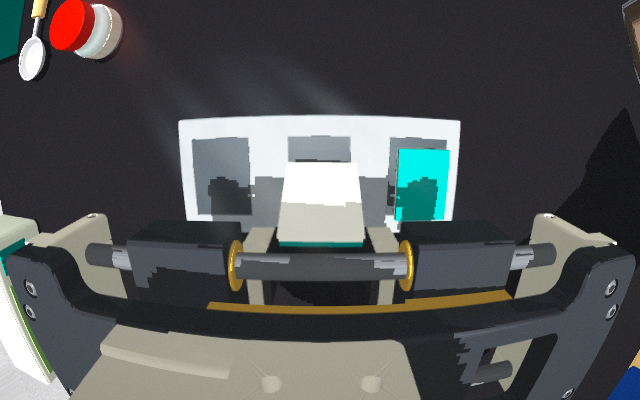

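```bash
python3 -m crank '[[[1,0,35,0,0],[1,0,52,0,0],[1,0,58,0,0],[1,0,63,0,0],[1,0,68,0,0],[1,0,73,0,0],[1,0,78,0,0],[1,0,82,0,0],[1,0,85,0,0],[1,0,87,0,0],[1,0,87,0,0]]]'
python3 - <<'E'
from h import *
im,c,o=snap("side","x_side")
cv2.imwrite('pics/x2.png',cv2.resize(im[90:220,190:320,::-1],None,fx=4,fy=4))
go([493,263,15],183)
E
```

```text
clock: 28.38
tool_pos: [0.493, 0.2623, 0.0152]
orientation: [-90.0, -0.0, -177.0]
force: [1.0, 0.8, 2.4]
opening: 0.042
shift [ 0.   0.2 -0.7] turn 0.0006 | now [493.  262.3  15.2] yaw -176.97 j6 -45.1 open 42.3 F [0.4 1.  1.5] t 28.43
```

View pics/x2.png

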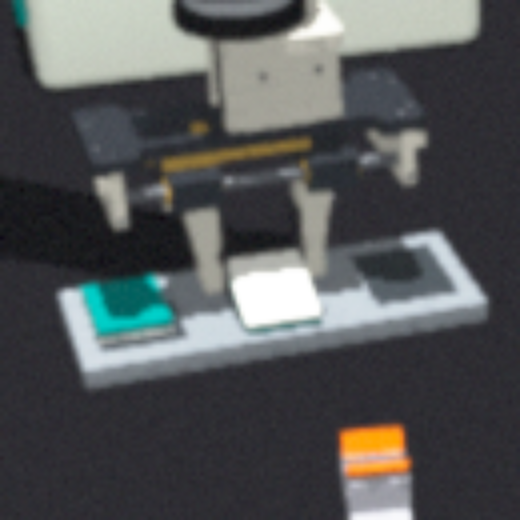

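The plaque is pressed flat with its white face up. I release, rise and measure.

```bash
python3 -m crank '[[[0.15,0,0,0,0],[-0.2,0,0,0,0],[-0.2,0,0,0,0],[-0.2,0,0,0,0],[-0.2,0,0,0,0],[-0.2,0,-50,-10,0],[-0.2,0,-100,-20,0],[-0.2,0,-150,-40,0],[-0.2,0,-190,-50,0],[-0.2,0,-190,-50,0],[-0.2,0,-190,-50,0]]]'
python3 - <<'E'
from h import *
im,c,o=snap("wrist","y_wrist")
for mk,s,ce in mask(im,(75,120,40),(95,255,255),300): 
    if 150<ce[0]<450 and ce[1]<240: print(s,rect(mk,"wrist",c,.022))
go([411,244.7,15],182.8)
E
```

```text
clock: 29.8
tool_pos: [0.4901, 0.3123, 0.2048]
orientation: [-90.0, -0.1, -177.0]
force: [-1.0, 0.1, -0.5]
opening: 0.0525
[ 376   93   39   54 2041] [410.9 244.6  59.9  44.1 -85.6]
shift [ 82.1 189.5  62.8] turn 0.0038 | now [490.  312.  204.3] yaw -176.98 j6 -48.7 open 52.2 F [-0.3 -0.  -0.2] t 29.85
```

View pics/y_wrist.png

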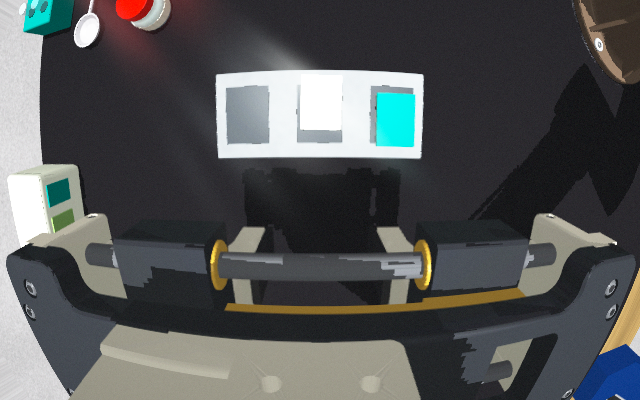

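The flipped plaque at (320,103) is white and flat; it sits a bit towards the -y edge, and I'll nudge it later. Now the second plaque.

```bash
python3 -m crank '[[[-0.2,20,0,15,0.004],[-0.2,60,30,45,0.004],[-0.2,82.1,80,62.8,0.004],[-0.2,82.1,120,62.8,0.004],[-0.2,82.1,145,62.8,0.004],[-0.2,82.1,145,62.8,0.004],[-0.2,82.1,145,62.8,0.004]]]'
python3 - <<'E'
from h import *
im,c,o=snap("wrist","z_wrist")
go([411,244.7,14.5],182.8)
E
```

```text
clock: 30.72
tool_pos: [0.4122, 0.2456, 0.0608]
orientation: [-90.0, -0.0, -177.2]
force: [-0.1, -0.1, 0.4]
opening: 0.0526
shift [ 1.5 46.6  1.1] turn 0.0002 | now [412.4 245.9  61.1] yaw -177.19 j6 -51.6 open 52.6 F [0.5 1.4 0.2] t 30.77
```

View pics/z_wrist.png

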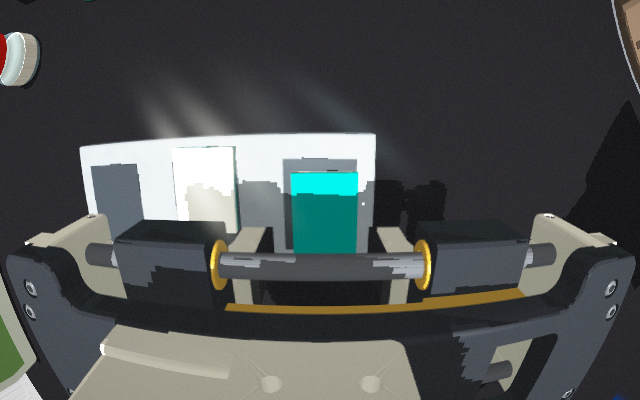

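```bash
python3 -m crank '[[[-0.2,1.2,30,1,0],[-0.2,1.2,42,1,0],[-0.2,1.2,46,1,0],[-0.2,1.2,46,1,0],[1,1.2,46,1,0],[1,1.2,46,1,0],[1,1.2,46,1,0],[1,1.2,46,1,0],[1,1.2,46,1,0],[1,1.2,46,1,0]]]'
python3 -m crank '[[[1,0,-20,0,0],[1,0,-50,0,0],[1,0,-85,0,0],[1,0,-85,0,0]]]'
python3 - <<'E'
from h import *
im,c,o=snap("side","aa_side")
cv2.imwrite('pics/aa2.png',cv2.resize(im[70:230,180:340,::-1],None,fx=4,fy=4))
U=np.array([.993,-.118]);V=np.array([.118,.993]);S=np.array([506.7,9.])
go([*(S+43*V),78],173.2)
E
```

```text
clock: 32.02
tool_pos: [0.4111, 0.2449, 0.015]
orientation: [-90.0, 0.0, -177.2]
force: [-1.6, 0.0, 6.5]
opening: 0.0433
clock: 32.52
tool_pos: [0.412, 0.2459, 0.102]
orientation: [-90.2, 0.2, -177.2]
force: [0.1, 0.8, -1.7]
opening: 0.0437
shift [-90.9  22.2 198.1] turn 0.1676 | now [411.2 245.1 100.5] yaw -177.2 j6 -51.6 open 43.1 F [ 0.  -1.  -0.4] t 32.58
```

View pics/aa2.png

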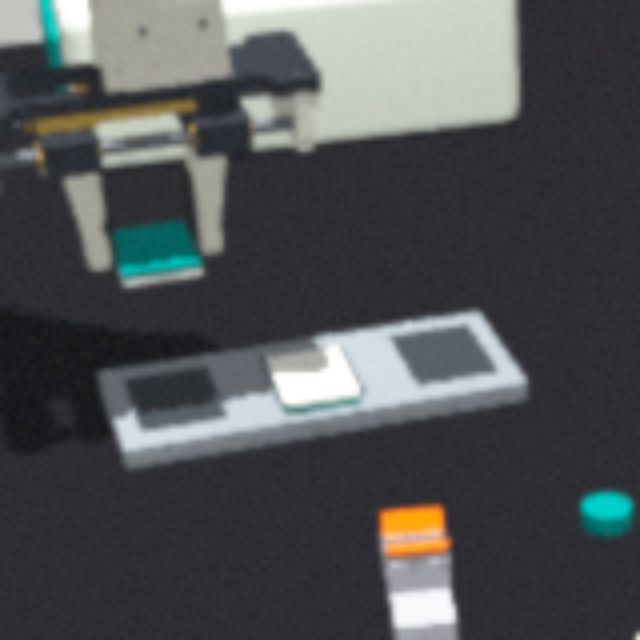

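The second plaque is held, and the first lies white-up on the tray. Moving to the stand.

```bash
python3 -m crank '[[[1,-20,0,45,0.04],[1,-40,5,90,0.08],[1,-60,10,135,0.12],[1,-80,16,175,0.16],[1,-91,22,198,0.168],[1,-91,22,198,0.168],[1,-91,22,198,0.168]]]'
python3 - <<'E'
from h import *
U=np.array([.993,-.118]);V=np.array([.118,.993]);S=np.array([506.7,9.])
go([*(S+38.5*V),78],173.2)
o=ctrl.get_obs();d=1000*o['tool_pos'][:2]-S;print("u,v,axis z",d@U,d@V,1000*o['tool_pos'][2]+4)
E
```

```text
clock: 33.45
tool_pos: [0.5108, 0.0511, 0.0767]
orientation: [-90.0, -0.1, 173.2]
force: [-0.8, 0.4, -0.2]
opening: 0.0435
shift [-0.9 -1.3  3.7] turn -0.0008 | now [510.8  51.1  76.7] yaw 173.15 j6 -34.5 open 43.5 F [-0.8  0.4 -0.2] t 33.45
u,v,axis z -0.9162541019772098 42.24850520393457 80.67165156536497
```

```bash
python3 -m crank '[[[1,-0.8,24,1.8,0],[1,-0.8,30,1.8,0],[1,-0.8,34,1.8,0],[1,-0.8,38.5,1.8,0],[1,-0.8,41.5,2.5,0],[1,-0.8,44.5,3.8,0],[1,-0.8,47,5.5,0],[1,-0.8,48,6.5,0],[1,-0.8,48,6.5,0]]]'
python3 - <<'E'
from h import *
im,c,o=snap("side","ab_side")
cv2.imwrite('pics/ab2.png',cv2.resize(im[130:260,220:350,::-1],None,fx=4,fy=4))
U=np.array([.993,-.118]);V=np.array([.118,.993]);S=np.array([506.7,9.])
d=1000*o['tool_pos'][:2]-S;print("u,v,axis z",d@U,d@V,1000*o['tool_pos'][2]+4,o['force'])
E
```

```text
clock: 34.58
tool_pos: [0.5125, 0.0468, 0.0309]
orientation: [-90.1, 0.1, 173.3]
force: [-3.3, 7.7, 6.9]
opening: 0.0436
u,v,axis z 1.2711503446448709 38.26256226928309 34.86890120213104 [-3.27682764  7.73866305  6.88948319]
```

View pics/ab2.png

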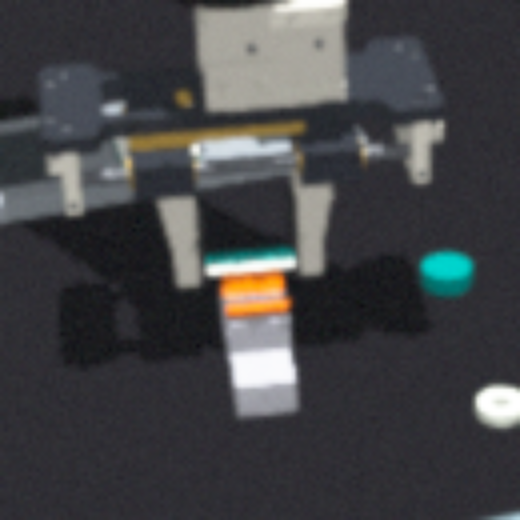

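The tilt is about 35°. Crossing to the far side as before.

```bash
python3 -m crank '[[[1,0,-30,-8,0],[1,0,-75,-8,0],[1,0,-100,0,0],[1,0,-100,50,0],[1,0,-100,95,0],[1,0,-100,114,0],[1,0,-60,114,0],[1,0,-30,114,0],[1,0,-13,114,0],[1,0,-13,114,0],[1,0,-13,114,0]]]'
python3 - <<'E'
from h import *
im,c,o=snap("side","ac_side")
cv2.imwrite('pics/ac2.png',cv2.resize(im[150:280,220:350,::-1],None,fx=4,fy=4))
U=np.array([.993,-.118]);V=np.array([.118,.993]);S=np.array([506.7,9.])
d=1000*o['tool_pos'][:2]-S;print("u,v,axis z",d@U,d@V,1000*o['tool_pos'][2]+4)
go([*(S-41*V),43],173.2)
E
```

```text
clock: 36.0
tool_pos: [0.4985, -0.0681, 0.0434]
orientation: [-90.0, 0.1, 173.2]
force: [0.2, -0.5, 0.2]
opening: 0.0437
u,v,axis z 0.9507134513183757 -77.49188421324743 47.35863879167781
shift [  1.1   0.6 -36.5] turn 0.0005 | now [498.7 -68.1  43.6] yaw 173.23 j6 -21.4 open 43.9 F [ 0.3 -0.8 -0. ] t 36.05
```

View pics/ac2.png

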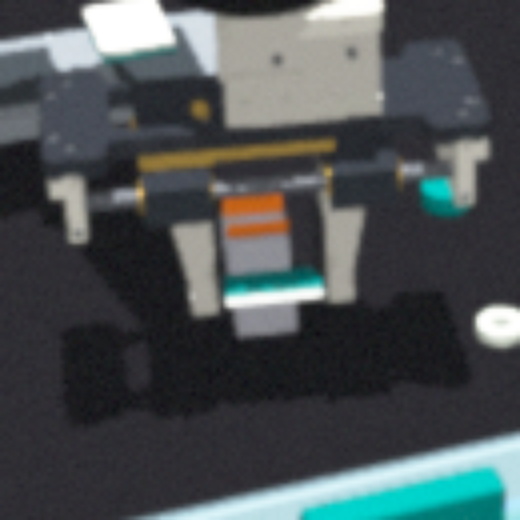

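```bash
python3 -m crank '[[[1,1,0.5,-20,0],[1,1,0.5,-37.2,0],[1,1,0.5,-37.2,0],[1,1,-3.5,-37.2,0],[1,1,-6.5,-38.2,0],[1,1,-9.5,-39.3,0],[1,1,-12.5,-41.7,0],[1,1,-15.5,-44.3,0],[1,1,-18.8,-49.2,0],[1,1,-20.5,-54.7,0],[1,1,-20.5,-54.7,0]]]'
python3 - <<'E'
from h import *
im,c,o=snap("side","ad_side")
cv2.imwrite('pics/ad2.png',cv2.resize(im[100:280,190:350,::-1],None,fx=4,fy=4)[:600])
U=np.array([.993,-.118]);V=np.array([.118,.993]);S=np.array([506.7,9.])
d=1000*o['tool_pos'][:2]-S;print("u,v,axis z",d@U,d@V,1000*o['tool_pos'][2]+4,o['force'])
E
```

```text
clock: 37.42
tool_pos: [0.5028, -0.0145, 0.0636]
orientation: [-89.9, -0.1, 173.2]
force: [-3.2, -7.4, 0.9]
opening: 0.0429
u,v,axis z -1.1063540391576672 -23.747672662562852 67.64310687960806 [-3.16142398 -7.37308363  0.92742362]
```

View pics/ad2.png

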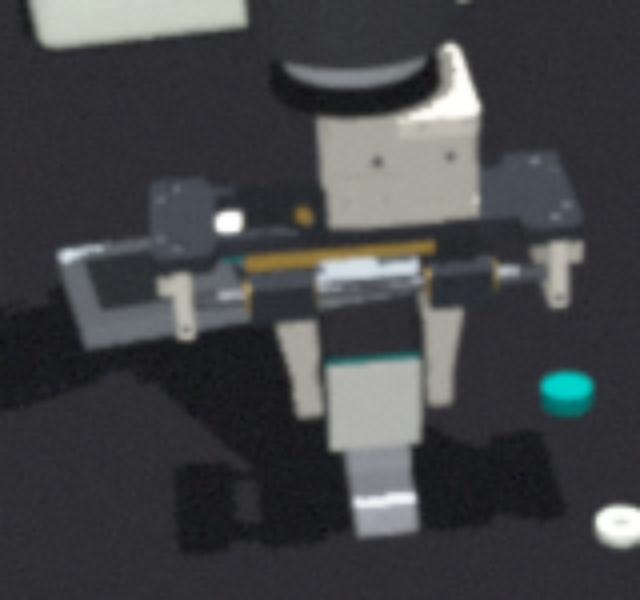

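```bash
python3 -m crank '[[[1,0,-0.5,-4.5,0],[1,0,0,-8,0],[1,0,0.7,-11.5,0],[1,0,1.6,-13.5,0],[1,0,2.6,-15.1,0],[1,0,5,-18.5,0],[1,0,7.5,-21.2,0],[1,0,10,-23,0],[1,0,10,-23,0]]]'
python3 - <<'E'
from h import *
im,c,o=snap("side","ae_side")
cv2.imwrite('pics/ae2.png',cv2.resize(im[100:280,190:350,::-1],None,fx=4,fy=4)[:600])
U=np.array([.993,-.118]);V=np.array([.118,.993]);S=np.array([506.7,9.])
d=1000*o['tool_pos'][:2]-S;print("u,v,axis z",d@U,d@V,1000*o['tool_pos'][2]+4,o['force'])
E
```

```text
clock: 38.6
tool_pos: [0.506, 0.0089, 0.0527]
orientation: [-90.0, -0.0, 173.2]
force: [0.8, 0.4, 0.7]
opening: 0.0006
u,v,axis z -0.6688326037977121 -0.19762649234079552 56.650943441702395 [0.83837908 0.41958415 0.68863511]
```

View pics/ae2.png

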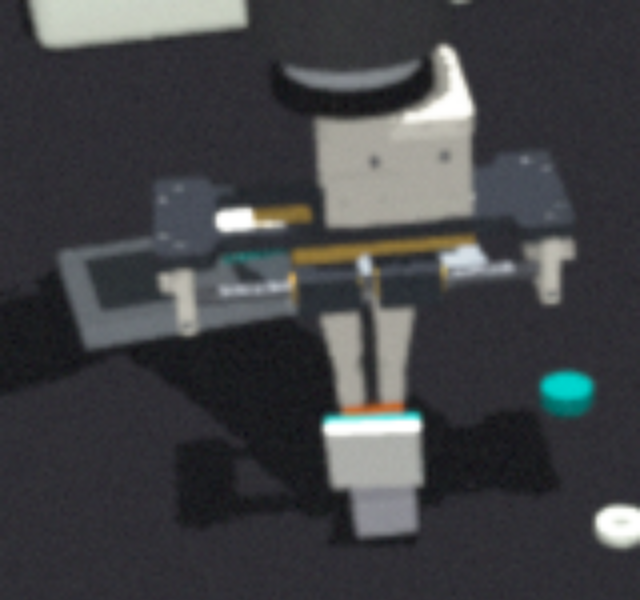

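The grip slipped out again at this angle: the fingertip contact is too small. Rising to see where it comes to rest.

```bash
python3 -m crank '[[[1,0,-50,0,0],[0,0,-90,0,0],[-0.2,0,-90,40,0],[-0.2,0,-90,40,0],[-0.2,0,-90,40,0],[-0.2,0,-90,40,0],[-0.2,0,-90,40,0]]]'
python3 - <<'E'
from h import *
im,c,o=snap("side","af_side")
cv2.imwrite('pics/af2.png',cv2.resize(im[130:280,190:350,::-1],None,fx=4,fy=4))
im,c,o=snap("wrist","af_wrist")
E
```

```text
clock: 39.52
tool_pos: [0.5014, -0.0306, 0.1427]
orientation: [-90.0, -0.0, 173.2]
force: [-0.4, 0.4, -0.0]
opening: 0.0512
```

View pics/af2.png

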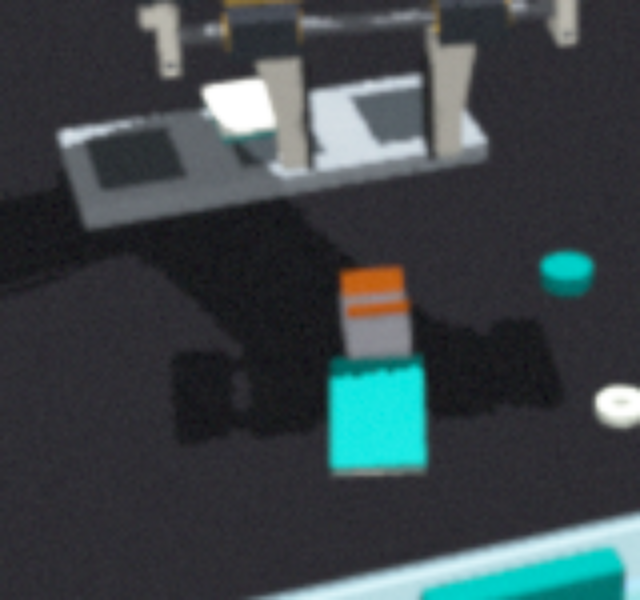

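View pics/af_wrist.png

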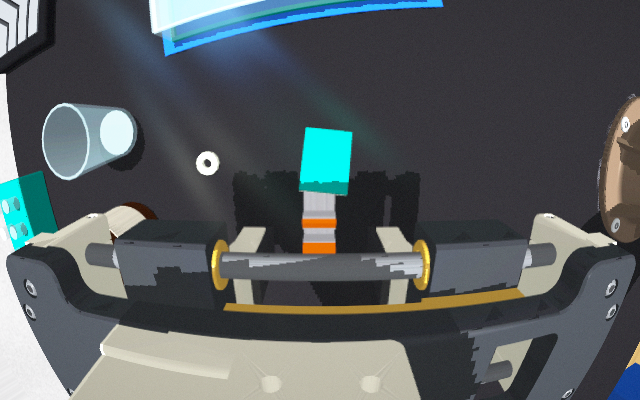

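```bash
python3 - <<'E'
from h import *
U=np.array([.993,-.118]);V=np.array([.118,.993]);S=np.array([506.7,9.])
def uv(n,P,z,c):
    q=1000*px2w(n,P,z,c=c)[:,:2]-S; return np.round(np.c_[q@U,q@V],1).tolist()
c=cam("wrist")
print("deck end px",np.round(w2px("wrist",[[*(S-45*V)/1000,.02],[*(S-45*V)/1000,0.]],c=c)))
P=[[306,127],[352,132],[301,182],[349,184],[299,193],[347,195]]
for z in (.0,.008,.015,.028): print(z,uv("wrist",P,z,c))
s=cam("side"); Q=np.array([[328,468],[428,466],[331,372],[424,368],[332,358],[423,356]])/4+[190,130]
for z in (.0,.008,.015,.028): print("side",z,uv("side",Q,z,s))
E
python3 - <<'E'
import cv2
im=cv2.imread('pics/af_wrist.png');cv2.imwrite('pics/af3.png',cv2.resize(im[110:260,270:380],None,fx=5,fy=4,interpolation=cv2.INTER_CUBIC))
E
```

```text
deck end px [[320. 182.]
 [320. 178.]]
0.0 [[13.8, -95.3], [-30.7, -90.6], [19.3, -40.7], [-28.7, -38.6], [21.5, -29.3], [-26.9, -27.2]]
0.008 [[13.4, -95.7], [-29.9, -91.1], [18.8, -42.5], [-27.9, -40.5], [20.9, -31.5], [-26.2, -29.4]]
0.015 [[13.1, -96.0], [-29.2, -91.5], [18.3, -44.1], [-27.3, -42.2], [20.4, -33.3], [-25.6, -31.3]]
0.028 [[12.5, -96.6], [-27.9, -92.3], [17.5, -47.1], [-26.0, -45.2], [19.5, -36.8], [-24.4, -34.9]]
side 0.0 [[-32.8, -85.6], [14.1, -92.2], [-24.7, -6.1], [22.2, -10.8], [-23.1, 6.4], [23.0, 0.0]]
side 0.008 [[-33.2, -96.2], [13.1, -102.7], [-25.2, -17.7], [21.0, -22.3], [-23.6, -5.4], [21.8, -11.7]]
side 0.015 [[-33.6, -105.4], [12.2, -111.9], [-25.6, -27.9], [20.1, -32.5], [-24.1, -15.7], [20.8, -21.9]]
side 0.028 [[-34.2, -122.6], [10.5, -128.9], [-26.5, -46.8], [18.2, -51.3], [-25.0, -34.9], [19.0, -40.9]]
```

View pics/af3.png

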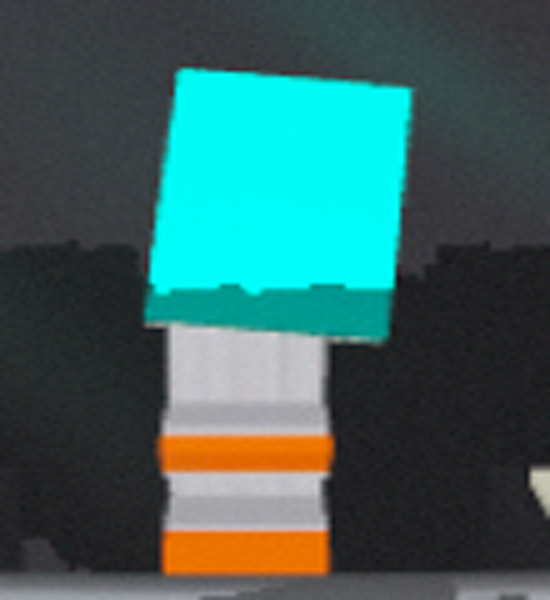

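Plaque B came to rest teal-up, sloped about 20° with its inner end on the stand's deck and its outer end on the bench. I can grip it much deeper in the pads here and do the roll mirrored from the tray side. Plaque A seems to have been knocked aside on the tray; I'll deal with that next.

Run:
```python
from h import *
U=np.array([.993,-.118]);V=np.array([.118,.993]);S=np.array([506.7,9.])
go([*(S-65*V-5.5*U),5],167.3)
```

```text
shift [  4.9 137.8  25. ] turn 0.1032 | now [501.4 -30.7 142.8] yaw 173.21 j6 -25.7 open 52.3 F [-0.3 -0.6  0.6] t 39.62
```

```bash
python3 -m crank '[[[-0.4,4.9,0,25,0.103],[-0.4,4.9,50,25,0.103],[-0.4,4.9,90,25,0.103],[-0.4,4.9,90,25,0.103],[-0.4,4.9,90,25,0.103]]]'
python3 - <<'E'
from h import *
im,c,o=snap("wrist","ag_wrist")
U=np.array([.993,-.118]);V=np.array([.118,.993]);S=np.array([506.7,9.])
go([*(S-65*V-5.5*U),6],167.3)
E
```

```text
clock: 40.25
tool_pos: [0.4945, -0.055, 0.0541]
orientation: [-90.0, 0.1, 167.3]
force: [0.8, 1.0, 1.2]
opening: 0.0612
shift [ 1.4 48.5  0.4] turn 0.0004 | now [494.9 -54.9  54.5] yaw 167.32 j6 -29.1 open 61.2 F [ 0.4 -0.6 -0.2] t 40.3
```

View pics/ag_wrist.png

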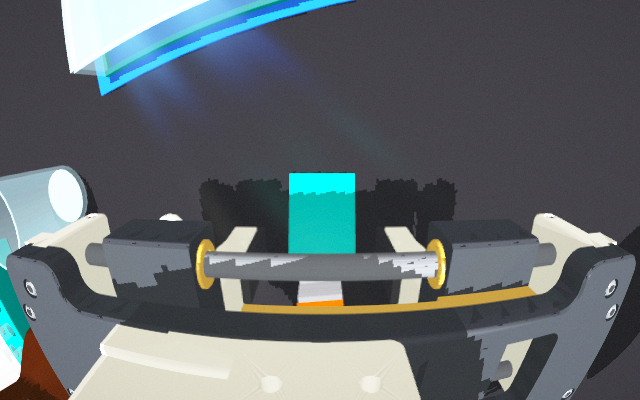

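The plaque is square and centred between the fingers (columns 289–355). Descend deep and grip.

```bash
python3 -m crank '[[[-0.4,0.5,30,0.4,0],[-0.4,0.5,44,0.4,0],[-0.4,0.5,48.5,0.4,0],[-0.4,0.5,48.5,0.4,0],[1,0.5,48.5,0.4,0],[1,0.5,48.5,0.4,0],[1,0.5,48.5,0.4,0],[1,0.5,48.5,0.4,0],[1,0.5,48.5,0.4,0],[1,0.5,48.5,0.4,0],[1,0.5,48.5,0.4,0]]]'
python3 -m crank '[[[1,0,-30,5,0],[1,0,-70,5,-0.05],[1,0,-115,5,-0.103],[1,0,-115,5,-0.103]]]'
python3 - <<'E'
from h import *
im,c,o=snap("side","ah_side")
cv2.imwrite('pics/ah2.png',cv2.resize(im[100:250,190:350,::-1],None,fx=4,fy=4))
U=np.array([.993,-.118]);V=np.array([.118,.993]);S=np.array([506.7,9.])
go([*(S+75*V),130],173.2)
E
```

```text
clock: 41.68
tool_pos: [0.4933, -0.0554, 0.0047]
orientation: [-90.0, 0.0, 167.3]
force: [0.3, 0.9, 5.7]
opening: 0.0436
clock: 42.18
tool_pos: [0.4938, -0.0601, 0.1225]
orientation: [-90.1, 0.3, 173.2]
force: [-0.9, -0.3, -1.1]
opening: 0.0436
shift [  -5.9   -9.3 -145.4] turn -0.0008 | now [492.4 -60.2 120.5] yaw 173.15 j6 -22.6 open 43.6 F [ 0.1 -0.2 -1.7] t 42.23
```

View pics/ah2.png

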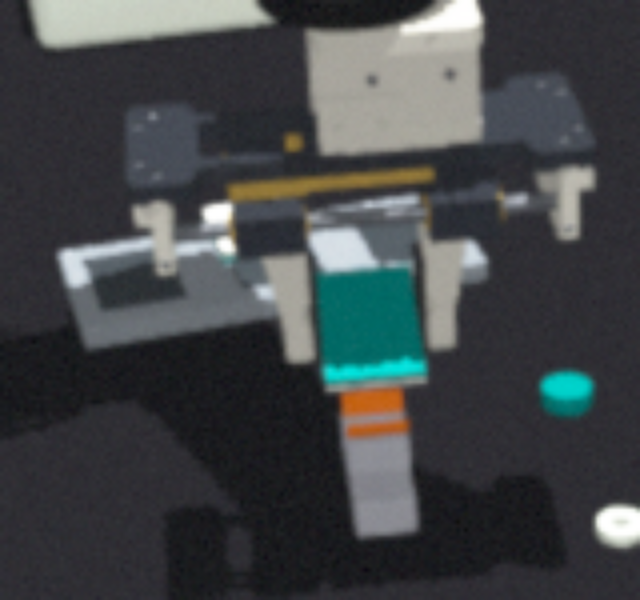

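```bash
python3 -m crank '[[[1,-3,-8,-45,0],[1,-5.9,-8,-95,0],[1,-5.9,-8,-147,0],[1,-5.9,30,-147,0],[1,-5.9,65,-147,0],[1,-5.9,85,-147,0],[1,-5.9,85,-147,0],[1,-5.9,85,-147,0]]]'
python3 - <<'E'
from h import *
U=np.array([.993,-.118]);V=np.array([.118,.993]);S=np.array([506.7,9.])
im,c,o=snap("wrist","ai_wrist")
d=1000*o['tool_pos'][:2]-S;print("u,v,axis z",d@U,d@V,1000*o['tool_pos'][2]+11.5,o['force'],o['opening'])
E
```

```text
clock: 43.22
tool_pos: [0.5151, 0.0848, 0.0344]
orientation: [-90.0, -0.0, 173.2]
force: [-0.1, 0.4, -0.3]
opening: 0.0434
u,v,axis z -0.5507623451109925 76.23359183802297 45.89600602161388 [-0.06367635  0.36558677 -0.34885752] 0.04336297311482296
```

View pics/ai_wrist.png

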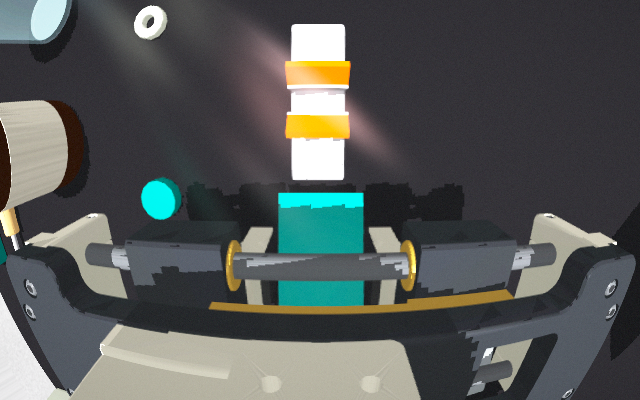

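```bash
python3 -m crank '[[[1,-0.5,0,18,0],[1,-0.5,0,34.7,0],[1,-0.5,0,34.7,0],[1,-0.5,-4,35.2,0],[1,-0.5,-7.6,36.2,0],[1,-0.5,-11,38.3,0],[1,-0.5,-14.4,40.7,0],[1,-0.5,-17.1,43.3,0],[1,-0.5,-17.1,43.3,0]]]'
python3 - <<'E'
from h import *
im,c,o=snap("side","aj_side")
cv2.imwrite('pics/aj2.png',cv2.resize(im[100:250,190:350,::-1],None,fx=4,fy=4))
im,c,o=snap("wrist","aj_wrist")
U=np.array([.993,-.118]);V=np.array([.118,.993]);S=np.array([506.7,9.])
d=1000*o['tool_pos'][:2]-S;print("u,v,axis z",d@U,d@V,1000*o['tool_pos'][2]+11.5,o['force'],o['opening'])
E
```

```text
clock: 44.4
tool_pos: [0.5113, 0.0421, 0.0519]
orientation: [-90.1, 0.1, 173.1]
force: [2.7, 6.0, -6.7]
opening: 0.0435
u,v,axis z 0.6735441139805687 33.456712181876405 63.36045635891073 [ 2.68236893  6.38968632 -5.92048214] 0.043555901633574125
```

View pics/aj2.png

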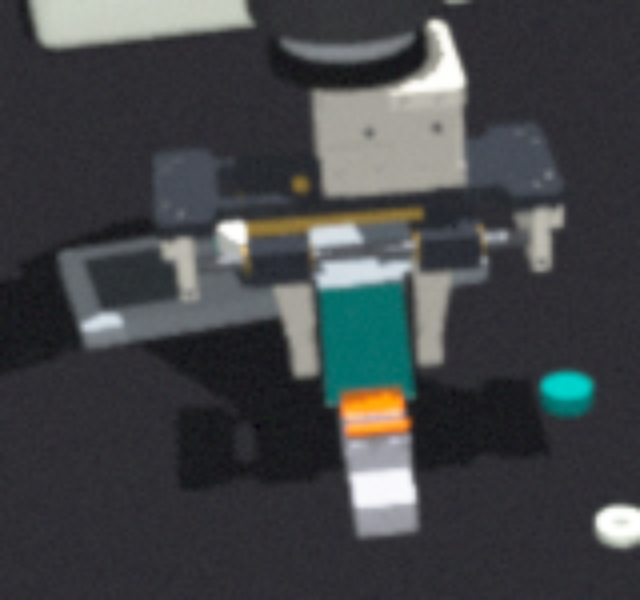

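View pics/aj_wrist.png

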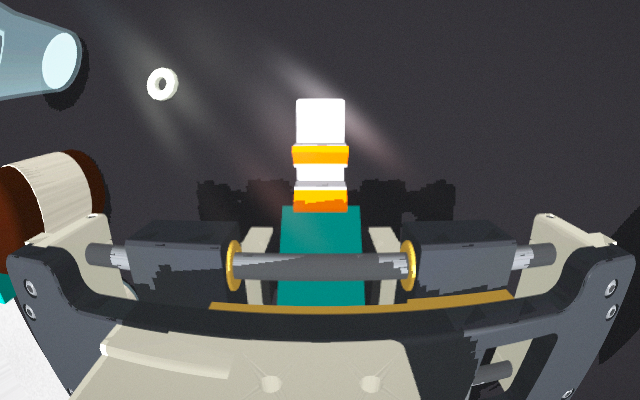

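Turning as planned (about 45°, force 9 N). Continue past vertical.

```bash
python3 -m crank '[[[1,0,-2,2.5,0],[1,0,-3.3,4.9,0],[1,0,-4.5,7.9,0],[1,0,-5,10.5,0],[1,0,-5.5,14.9,0],[1,0,-5,18.2,0],[1,0,-5,18.2,0]]]'
python3 - <<'E'
from h import *
im,c,o=snap("side","ak_side")
cv2.imwrite('pics/ak2.png',cv2.resize(im[100:250,190:350,::-1],None,fx=4,fy=4))
U=np.array([.993,-.118]);V=np.array([.118,.993]);S=np.array([506.7,9.])
d=1000*o['tool_pos'][:2]-S;print("u,v,axis z",d@U,d@V,1000*o['tool_pos'][2]+11.5,o['force'],o['opening'])
E
```

```text
clock: 45.38
tool_pos: [0.5106, 0.025, 0.0579]
orientation: [-90.2, 0.3, 173.2]
force: [1.6, 10.8, 1.3]
opening: 0.0429
u,v,axis z 1.9583198537146327 16.325250645426912 69.40855580556223 [ 1.55459114 10.78305734  1.31498878] 0.04292357690631375
```

View pics/ak2.png

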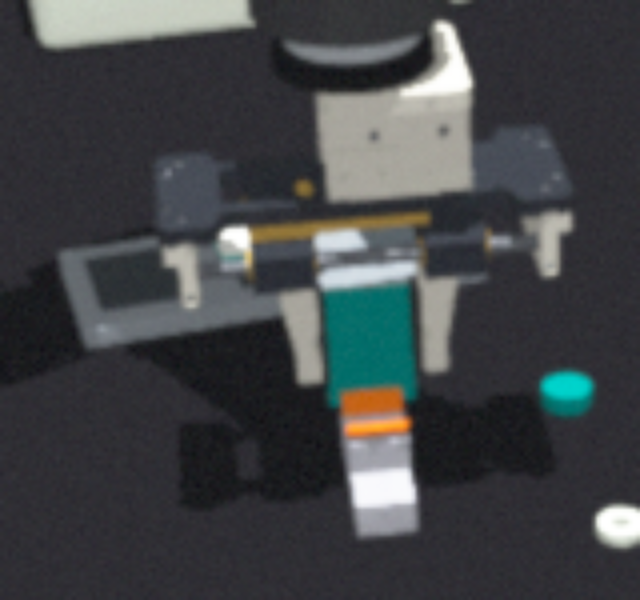

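```bash
python3 -m crank '[[[1,0,0,3,0],[1,0,0.5,5.5,0],[1,0,1.5,8,0],[1,0,3,10.5,0],[1,0,3,10.5,0]]]'
python3 - <<'E'
from h import *
im,c,o=snap("side","al_side")
cv2.imwrite('pics/al2.png',cv2.resize(im[100:250,190:350,::-1],None,fx=4,fy=4))
U=np.array([.993,-.118]);V=np.array([.118,.993]);S=np.array([506.7,9.])
d=1000*o['tool_pos'][:2]-S;print("u,v,axis z",d@U,d@V,1000*o['tool_pos'][2]+11.5,o['force'],o['opening'])
E
```

```text
clock: 46.05
tool_pos: [0.5064, 0.0123, 0.0534]
orientation: [-90.0, -0.1, 173.1]
force: [-0.3, -0.5, 0.8]
opening: 0.0118
u,v,axis z -0.7140233859486711 3.2166215865775625 64.8889560191804 [-0.30509864 -0.51906941  0.84786532] 0.011763170507159528
```

View pics/al2.png

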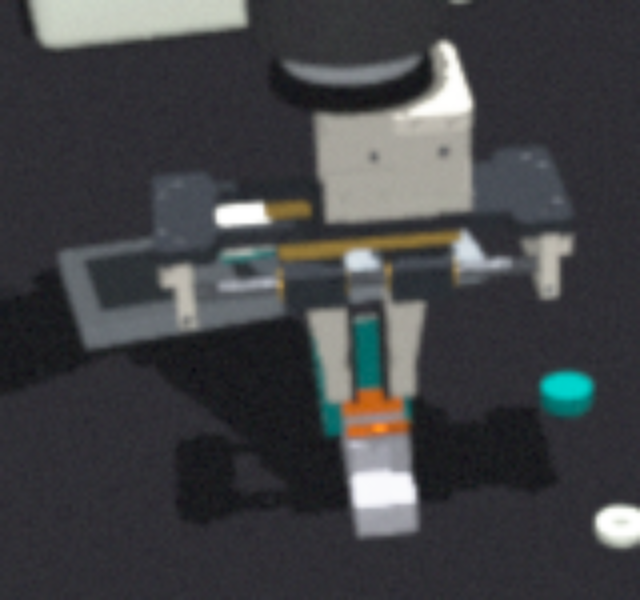

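Slipped again near vertical: there the pads overlap the plaque's whole upper half, so it resists turning. Gripping near the top edge, with a short overlap, worked for the first plaque, so I'll do the same. Rising gently.

```bash
python3 -m crank '[[[0.75,0,0,0,0],[0.75,0,-15,1,0],[0.75,0,-45,1,0],[0.5,0,-90,0,0],[-0.2,0,-90,-40,0],[-0.2,0,-90,-60,0],[-0.2,0,-90,-60,0],[-0.2,0,-90,-60,0],[-0.2,0,-90,-60,0]]]'
python3 - <<'E'
from h import *
im,c,o=snap("side","am_side")
cv2.imwrite('pics/am2.png',cv2.resize(im[100:250,190:350,::-1],None,fx=4,fy=4))
im,c,o=snap("wrist","am_wrist")
U=np.array([.993,-.118]);V=np.array([.118,.993]);S=np.array([506.7,9.])
d=1000*o['tool_pos'][:2]-S;print("u,v,tcp z",d@U,d@V,1000*o['tool_pos'][2],o['opening'])
E
```

```text
clock: 47.22
tool_pos: [0.5139, 0.0722, 0.1433]
orientation: [-90.0, -0.0, 173.2]
force: [-0.0, -0.8, -0.5]
opening: 0.0521
u,v,tcp z -0.2219273279947674 63.65702547608193 143.3194471623914 0.05222829999021517
```

View pics/am2.png

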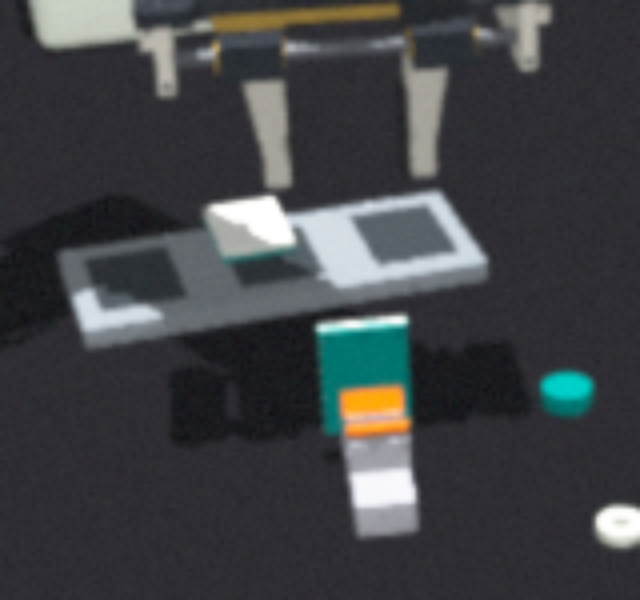

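View pics/am_wrist.png

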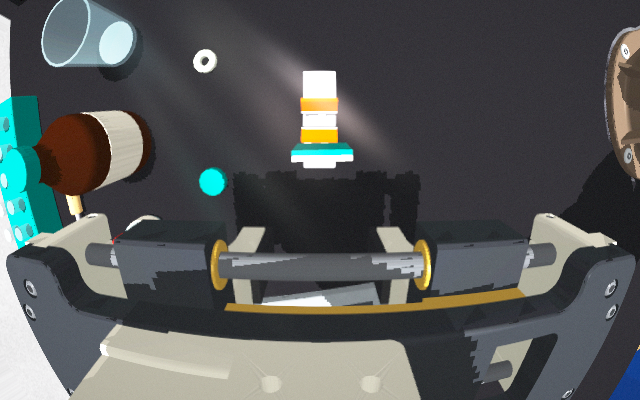

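Run:
```python
from h import *
U=np.array([.993,-.118]);V=np.array([.118,.993]);S=np.array([506.7,9.])
def uv(n,P,z,c):
    q=1000*px2w(n,P,z,c=c)[:,:2]-S; return np.round(np.c_[q@U,q@V],1).tolist()
s=cam("side");Q=np.array([[317,329],[408,321]])/4+[190,100]
for z in (.074,.078,.08): print(z,uv("side",Q,z,s))
im=cv2.imread('pics/am_wrist.png');cv2.imwrite('pics/am3.png',cv2.resize(im[60:180,270:370],None,fx=6,fy=5,interpolation=cv2.INTER_CUBIC))
```

```text
0.074 [[-24.3, 31.3], [21.8, 31.1]]
0.078 [[-24.6, 24.4], [21.1, 24.2]]
0.08 [[-24.7, 20.9], [20.8, 20.7]]
```

View pics/am3.png

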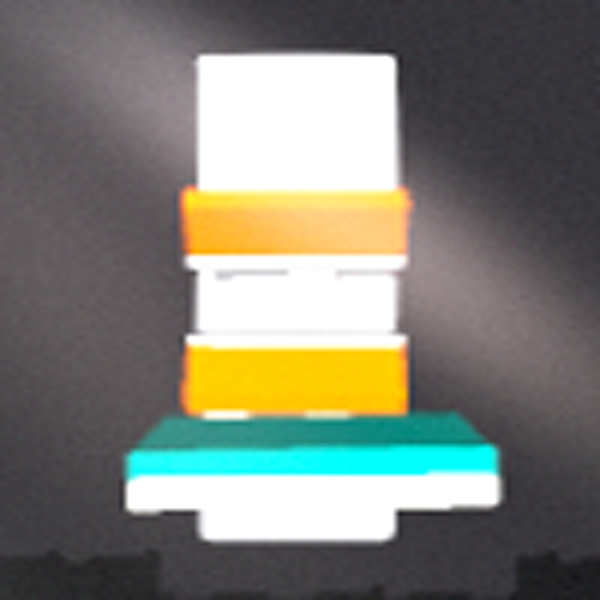

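Run:
```python
from h import *
U=np.array([.993,-.118]);V=np.array([.118,.993]);S=np.array([506.7,9.])
c=cam("wrist")
def uv(P,z):
    q=1000*px2w("wrist",P,z,c=c)[:,:2]-S; return np.round(np.c_[q@U,q@V],1).tolist()
for z in (.076,.08): print(z,uv([[291,155],[353.3,155],[291,162.2],[353,161.5]],z))
print("lip",uv([[301,143],[338,143]],.046), "deck end",uv([[303,168.5],[336,168.5]],.02))
```

```text
0.076 [[21.9, 25.3], [-23.9, 25.4], [22.0, 30.7], [-23.8, 30.3]]
0.08 [[21.5, 24.8], [-23.5, 24.9], [21.6, 30.1], [-23.4, 29.6]]
lip [[16.3, 19.5], [-14.3, 19.6]] deck end [[16.4, 45.8], [-14.1, 45.8]]
```

The second plaque stands upright on the deck beside the lip: top edge at v≈23–28, z≈80, centred at u≈-1. Grip it near the top.

Run:
```python
from h import *
U=np.array([.993,-.118]);V=np.array([.118,.993]);S=np.array([506.7,9.])
go([*(S+26*V-1*U),68],173.2)
```

```text
shift [ 0.8 75.4 37.7] turn -0.001 | now [514.1  72.3 143.4] yaw 173.14 j6 -36.5 open 52.7 F [-0.5 -0.1 -0.4] t 47.33
```

```bash
python3 -m crank '[[[-0.4,0.8,20,37.7,0],[-0.4,0.8,40,37.7,0],[-0.4,0.8,60,37.7,0],[-0.4,0.8,75.5,37.7,0],[-0.4,0.8,75.5,37.7,0],[1,0.8,75.5,37.7,0],[1,0.8,75.5,37.7,0],[1,0.8,75.5,37.7,0],[1,0.8,75.5,37.7,0],[1,0.8,75.5,37.7,0],[1,0.8,75.5,37.7,0],[1,0.8,75.5,37.7,0]]]'
python3 - <<'E'
from h import *
im,c,o=snap("side","an_side")
cv2.imwrite('pics/an2.png',cv2.resize(im[100:250,190:350,::-1],None,fx=4,fy=4))
U=np.array([.993,-.118]);V=np.array([.118,.993]);S=np.array([506.7,9.])
d=1000*o['tool_pos'][:2]-S;print("u,v,tcp z",d@U,d@V,1000*o['tool_pos'][2],o['opening'],o['force'])
E
```

```text
clock: 48.82
tool_pos: [0.5094, 0.0357, 0.0687]
orientation: [-90.0, 0.1, 173.2]
force: [-1.3, -0.3, 6.2]
opening: 0.0434
u,v,tcp z -0.4810779073188958 26.80470018095806 68.65150953040302 0.04340484819844629 [-1.27489655 -0.33011002  6.24957142]
```

View pics/an2.png

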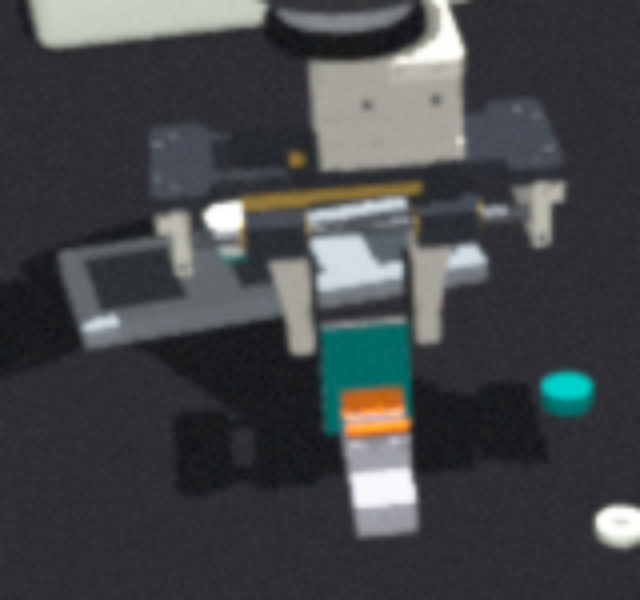

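```bash
python3 -m crank '[[[1,0,-1.5,4.4,0],[1,0,-1.5,9.3,0],[1,0,-0.5,13.3,0],[1,0,0.5,16.6,0],[1,0,2,20.3,0],[1,0,4,23.3,0],[1,0,6.2,26.3,0],[1,0,8.7,29,0],[1,0,11.7,31.3,0],[1,0,14.5,33.3,0],[1,0,14.5,33.3,0]]]'
python3 - <<'E'
from h import *
im,c,o=snap("side","ao_side")
cv2.imwrite('pics/ao2.png',cv2.resize(im[100:250,190:350,::-1],None,fx=4,fy=4))
im,c,o=snap("wrist","ao_wrist")
U=np.array([.993,-.118]);V=np.array([.118,.993]);S=np.array([506.7,9.])
d=1000*o['tool_pos'][:2]-S;print("u,v,tcp z",d@U,d@V,1000*o['tool_pos'][2],o['opening'],o['force'])
E
```

```text
clock: 50.25
tool_pos: [0.5058, 0.0024, 0.0545]
orientation: [-90.0, 0.1, 173.2]
force: [0.2, 1.4, 9.3]
opening: 0.0434
u,v,tcp z -0.07613026562550654 -6.641963872789416 54.48728305647386 0.043440613387354624 [-1.40605718  1.10265476  9.27750279]
```

View pics/ao2.png

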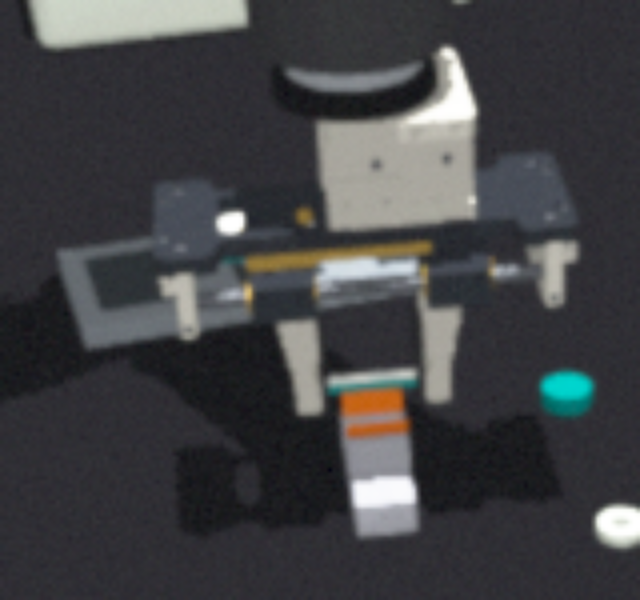

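View pics/ao_wrist.png

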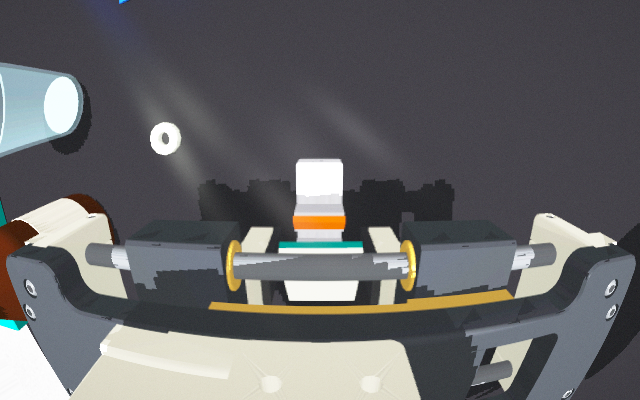

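Rolled over: white up, low end towards the tray side. Lifting, and measuring the first plaque's new position.

```bash
python3 -m crank '[[[1,0,-40,0,0],[1,0,-80,0,0],[1,0,-80,0,0]]]'
python3 - <<'E'
from h import *
s=cam("side");Q=np.array([[204,207],[275,196],[297,245],[232,257]])/4+[190,100]
print(np.round(1000*px2w("side",Q,.022,c=s)[:,:2],1))
print(np.round(1000*px2w("side",np.array([[57,250],[440,192],[490,268],[85,345]])/4+[190,100],.014,c=s)[:,:2],1))
im,c,o=snap("side","ap_side")
cv2.imwrite('pics/ap2.png',cv2.resize(im[80:230,190:350,::-1],None,fx=4,fy=4))
go([411,219,130],183)
E
```

```text
clock: 50.72
tool_pos: [0.5067, 0.0027, 0.1364]
orientation: [-90.1, 0.3, 173.2]
force: [0.1, 0.8, -0.5]
opening: 0.0439
[[463.3 298.9]
 [507.9 300.8]
 [508.8 232.8]
 [469.3 229.3]]
[[371.6 284.4]
 [610.8 291.3]
 [614.5 185.7]
 [376.  166. ]]
shift [ 119.6    4.6 -203.7] turn -0.1716 | now [505.5   2.5 134.6] yaw 173.17 j6 -29.4 open 43.1 F [-0.1 -0.2 -1. ] t 50.77
```

View pics/ap2.png

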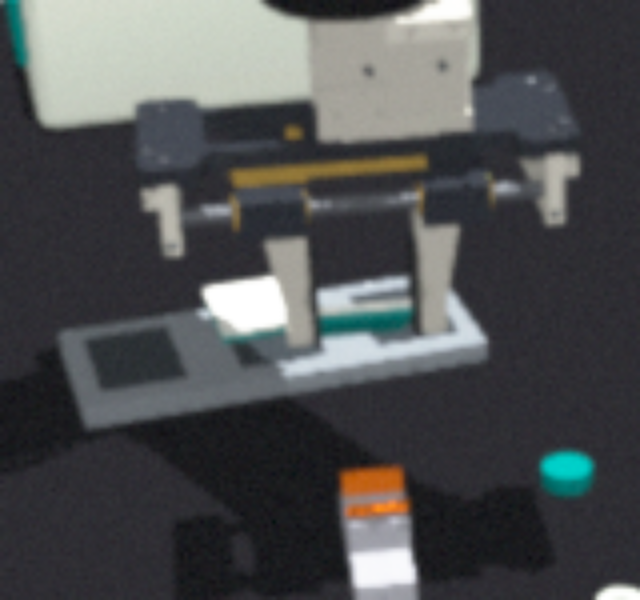

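A lies flat around (487,265), slightly over the tray's back edge. First I place B at the near spot.

```bash
python3 -m crank '[[[1,25,0,-40,-0.04],[1,50,0,-85,-0.08],[1,75,0,-130,-0.12],[1,100,0,-170,-0.172],[1,123,10,-199,-0.172],[1,123,25,-199,-0.172],[1,123,35,-199,-0.172],[1,123,35,-199,-0.172]]]'
python3 - <<'E'
from h import *
im,c,o=snap("wrist","aq_wrist")
im,c,o=snap("side","aq_side")
cv2.imwrite('pics/aq2.png',cv2.resize(im[80:230,180:340,::-1],None,fx=4,fy=4))
go([408,215,100],183)
E
```

```text
clock: 51.78
tool_pos: [0.406, 0.2135, 0.0973]
orientation: [-89.9, -0.1, -177.0]
force: [0.7, -0.2, -1.1]
opening: 0.0437
shift [-1.3 -1.6 -0.8] turn -0.0002 | now [406.7 214.2  98.4] yaw -177.01 j6 -49.5 open 43.4 F [-0.3 -0.1  1. ] t 51.88
```

View pics/aq2.png

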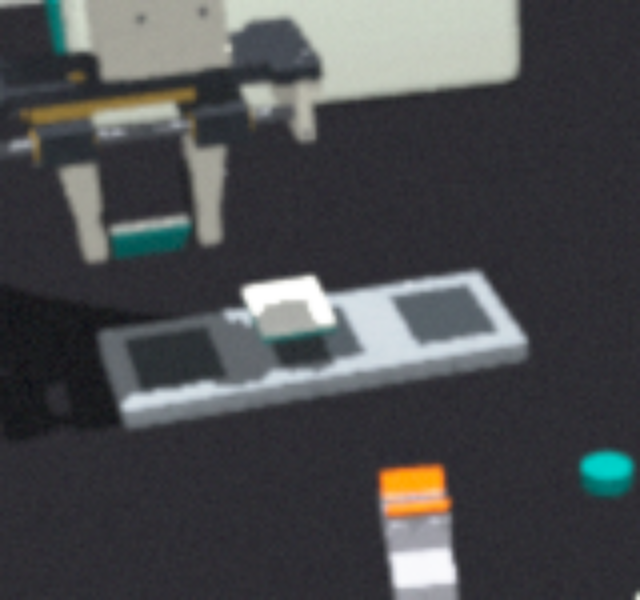

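View pics/aq_wrist.png

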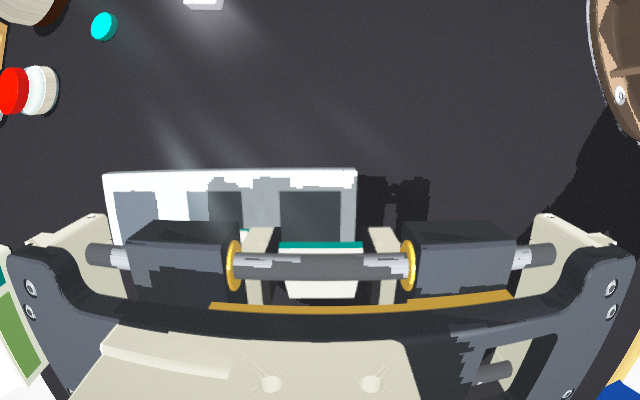

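```bash
python3 -m crank '[[[1,0,35,0,0],[1,0,50,0,0],[1,0,56,0,0],[1,0,62,0,0],[1,0,68,0,0],[1,0,73,0,0],[1,0,77,0,0],[1,0,80,0,0],[1,0,82.5,0,0],[1,0,83.5,0,0],[1,0,83.5,0,0]]]'
python3 - <<'E'
from h import *
im,c,o=snap("side","ar_side")
cv2.imwrite('pics/ar2.png',cv2.resize(im[80:230,180:340,::-1],None,fx=4,fy=4))
E
```

```text
clock: 53.25
tool_pos: [0.4068, 0.2147, 0.0155]
orientation: [-90.0, 0.0, -177.0]
force: [0.1, -3.1, 5.2]
opening: 0.0434
```

View pics/ar2.png

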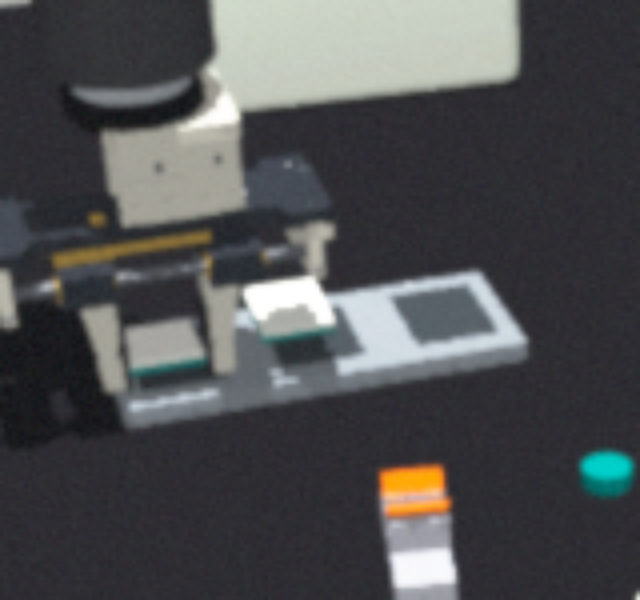

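Flat and white-up. Release, then back off to view the whole tray.

```bash
python3 -m crank '[[[0.15,0,0,0,0],[0.15,0,0,0,0],[-0.15,0,0,0,0],[-0.15,0,0,0,0],[-0.15,0,-20,0,0],[-0.15,0,-60,0,0],[-0.15,-30,-110,-40,0],[-0.15,-60,-160,-80,0],[-0.15,-75,-190,-110,0],[-0.15,-75,-190,-110,0],[-0.15,-75,-190,-110,0]]]'
python3 - <<'E'
from h import *
im,c,o=snap("wrist","as_wrist")
np.save('c.npy',c[1]); 
for mk,s,ce in mask(im,(0,0,150),(180,70,255),200): 
    if 150<ce[0]<480 and ce[1]<240: print(s,rect(mk,"wrist",c,.022))
go([487,262,15],183)
E
```

```text
clock: 54.68
tool_pos: [0.4748, 0.3282, 0.2041]
orientation: [-90.0, -0.1, -177.0]
force: [0.1, -0.0, -1.2]
opening: 0.0505
[  204    56   208    98 17477] [495.  250.  233.7 108.7   2.9]
[232 228  34  24 568] [559.2 412.5  44.7  30.8   3.9]
[375 228  35  24 574] [383.6 403.4  46.   30.9   2. ]
shift [ -9.2 188.8  65.9] turn 0.0005 | now [474.7 327.6 203.8] yaw -176.97 j6 -51.0 open 50.2 F [-0.7 -0.1 -1.1] t 54.73
```

View pics/as_wrist.png

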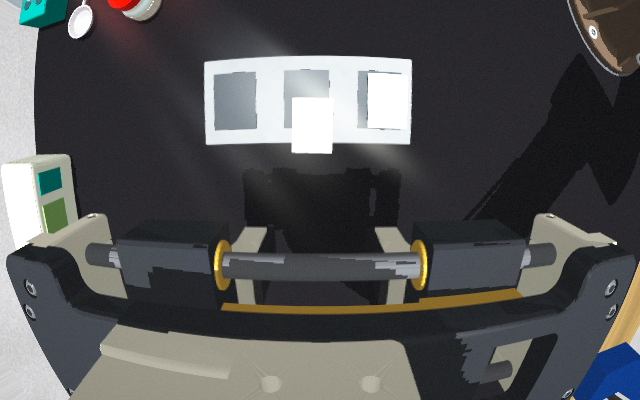

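Run:
```python
from h import *
c=cam("wrist")
f=lambda P,z:np.round(1000*px2w("wrist",P,z,c=c)[:,:2],1)
for n,P,z in [("A",[[292,97],[332,97],[333,153.5],[292,152.5]],.022),("B",[[367,72],[406,72],[409,128],[368,129]],.022),("tray",[[205,61],[411,59],[411,145],[206,143]],.014)]:
    q=f(P,z);print(n,q.tolist(),q.mean(0), np.degrees(np.arctan2(*(q[0]-q[1])[::-1])),np.degrees(np.arctan2(*(q[3]-q[2])[::-1])))
q=f([[292,97],[332,97],[333,153.5],[292,152.5]],.022).mean(0)
go([*q,15],182)
```

```text
A [[510.5, 242.4], [467.2, 240.4], [462.6, 302.5], [507.9, 303.7]] [487.05 272.25] 2.644576699116632 1.5174141250121234
B [[430.6, 209.7], [386.8, 205.0], [378.9, 267.8], [425.6, 272.9]] [405.475 238.85 ] 6.124741096155064 6.2324424051119545
tray [[615.6, 199.4], [379.4, 187.5], [372.2, 287.5], [611.5, 296.6]] [494.675 242.75 ] 2.884181952427225 2.1777705132715734
shift [ -9.8 188.8  55.7] turn 0.018 | now [474.7 327.6 203.8] yaw -176.97 j6 -51.0 open 50.2 F [-0.7 -0.1 -1.1] t 54.73
```

A lies flat but overhangs the tray's back edge by about 10 mm (y to 303 against 293). B is well on at (405,239). I grip A and move it 30 mm to the middle.

```bash
python3 -m crank '[[[-0.15,-9.8,50,30,0.018],[-0.15,-9.8,100,55.7,0.018],[-0.15,-9.8,145,55.7,0.018],[-0.15,-9.8,175,55.7,0.018],[-0.15,-9.8,188,55.7,0.018],[-0.15,-9.8,188,55.7,0.018],[1,-9.8,188,55.7,0.018],[1,-9.8,188,55.7,0.018],[1,-9.8,188,55.7,0.018],[1,-9.8,188,55.7,0.018],[1,-9.8,188,55.7,0.018]]]'
python3 -m crank '[[[1,0,-6,0,0],[1,0,-12,0,0],[1,-7,-12,15,0],[1,-7,-12,30,0],[1,-7,-12,30,0],[1,-7,-5,30,0],[1,-7,0,30,0],[1,-7,0,30,0]]]'
python3 - <<'E'
from h import *
im,c,o=snap("side","at_side")
cv2.imwrite('pics/at2.png',cv2.resize(im[80:230,180:340,::-1],None,fx=4,fy=4))
E
```

```text
clock: 56.1
tool_pos: [0.4886, 0.2738, 0.0178]
orientation: [-90.0, 0.0, -178.0]
force: [-2.0, 0.4, 6.3]
opening: 0.0431
clock: 57.1
tool_pos: [0.4963, 0.2436, 0.0173]
orientation: [-90.0, -0.0, -177.9]
force: [-2.4, -2.5, 8.2]
opening: 0.0433
```

View pics/at2.png

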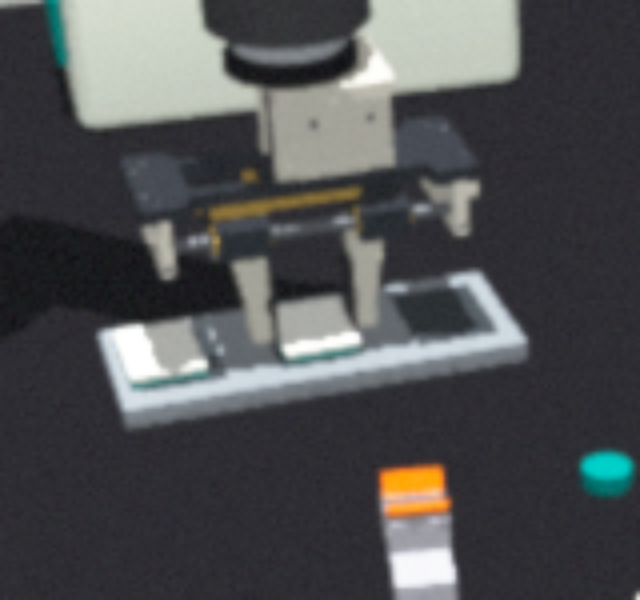

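A is now in the middle of the tray. Release, back off and check.

```bash
python3 -m crank '[[[0.15,0,0,0,0],[0,0,0,0,0],[-0.15,0,0,0,0],[-0.15,0,0,0,0],[-0.15,0,-20,0,0],[-0.15,0,-60,0,0],[-0.15,5,-110,-40,0],[-0.15,10,-160,-70,0],[-0.15,10,-190,-80,0],[-0.15,10,-190,-80,0],[-0.15,10,-190,-80,0]]]'
python3 - <<'E'
from h import *
im,c,o=snap("wrist","au_wrist")
cv2.imwrite('pics/au2.png',cv2.resize(im[30:190,180:440,::-1],None,fx=3,fy=3))
o=ctrl.get_obs();np.savez('au.npz',p=o['tool_pos'],r=o['orientation']);print(o['clock'])
E
```

```text
clock: 58.52
tool_pos: [0.483, 0.3229, 0.2061]
orientation: [-90.0, -0.1, -178.0]
force: [0.5, -0.0, 0.3]
opening: 0.0501
58.575
```

View pics/au2.png

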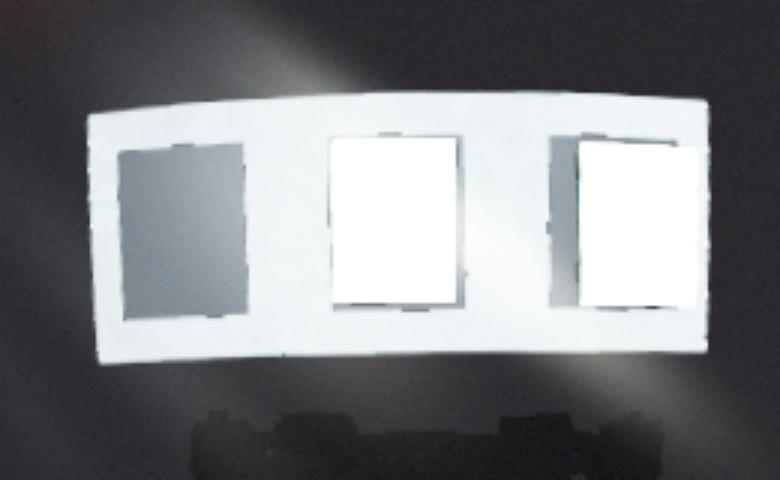

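Run:
```python
from h import *
c=cam("wrist")
P=np.array([[89,115],[708,100],[707,352],[100,363]])/3+[180,30]
q=1000*px2w("wrist",P,.014,c=c)[:,:2];print(np.round(q,1),q.mean(0),np.degrees(np.arctan2(*(q[0]-q[1])[::-1])),np.degrees(np.arctan2(*(q[3]-q[2])[::-1])),np.linalg.norm(q[0]-q[1]),np.linalg.norm(q[1]-q[2]))
im,c2,o=snap("top","au_top")
cv2.imwrite('pics/au3.png',cv2.resize(im[160:300,190:480,::-1],None,fx=2.7,fy=2.7,interpolation=cv2.INTER_CUBIC))
go([504,-200,230],93)
```

```text
[[616.  200.8]
 [378.4 188.4]
 [373.3 286.9]
 [610.9 298.9]] [494.66495973 243.77000009] 2.9981220059481006 2.8858136449018095 237.9209405488786 98.69949671475757
shift [ -2.8 -23.5 523. ] turn 1.553 | now [483.1 322.5 205.7] yaw -178.02 j6 -51.0 open 50.4 F [-0.4 -0.1 -0.1] t 58.62
```

View pics/au3.png

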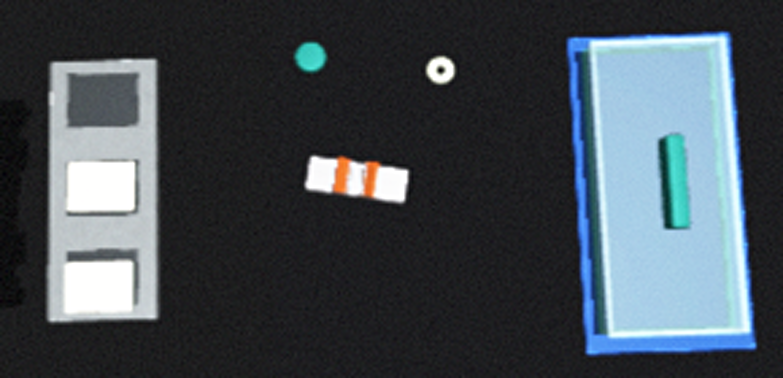

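The tray shows two white plaques and the cover stands on the mat. Now I go above the cover and measure it.

```bash
python3 - <<'E'
from h import *
c=cam("top");P=np.array([[50,61],[157,59],[158,320],[48,321]])/2.7+[190,160]
q=1000*px2w("top",P,.014,c=c)[:,:2];print(np.round(q,1),q.mean(0))
E
python3 -m crank '[[[-0.15,0,-20,45,0.13],[-0.15,0,-24,90,0.3],[-0.15,0,-24,135,0.46],[-0.15,0,-24,180,0.62],[-0.15,0,-24,225,0.78],[-0.15,0,-24,270,0.94],[-0.15,-2,-24,320,1.1],[-0.15,-3,-24,370,1.25],[-0.15,-3,-24,420,1.4],[-0.15,-3,-24,470,1.553],[-0.15,-3,-24,520,1.553],[-0.15,-3,-24,570,1.553]]]'
python3 -m crank '[[[-0.15,20,0,0,0],[-0.15,20,0,0,0],[-0.15,20,0,0,0],[-0.15,20,0,0,0]]]'
python3 - <<'E'
from h import *
im,c,o=snap("wrist","av_wrist")
h=cv2.cvtColor(im,cv2.COLOR_RGB2HSV);k=(h[:,:,1]>150)&(h[:,:,2]>30)&(h[:,:,2]<200)&(abs(h[:,:,0].astype(int)-88)<10)
k[:, :260]=0;k[:,390:]=0
for r in range(120,236,10):
    xs=np.where(k[r])[0]
    if len(xs): print(r,xs.min(),xs.max(),np.round(1000*px2w("wrist",[[xs.min(),r],[xs.max()+1,r]],.083,c=c)[:,:2],1).tolist())
go([504,-266,100],93)
E
```

```text
[[612.4 299.2]
 [615.9 198.2]
 [375.8 185.8]
 [372.6 286.2]] [494.16521484 242.35967362]
clock: 60.12
tool_pos: [0.5057, -0.2482, 0.23]
orientation: [-89.9, -0.0, 93.0]
force: [1.0, 0.1, 0.5]
opening: 0.0501
clock: 60.62
tool_pos: [0.5055, -0.2261, 0.2309]
orientation: [-90.0, 0.0, 93.1]
force: [-0.6, -0.4, -0.1]
opening: 0.0507
150 273 290 [[475.0, -273.9], [474.2, -255.8]]
160 274 290 [[485.1, -272.7], [484.3, -255.4]]
170 274 290 [[495.3, -272.4], [494.5, -255.1]]
180 275 291 [[505.7, -271.2], [504.8, -253.8]]
190 275 291 [[516.2, -271.0], [515.3, -253.4]]
200 275 291 [[526.9, -270.9], [525.9, -253.1]]
210 276 290 [[537.8, -269.7], [536.9, -253.9]]
shift [-39.8 131.    3.7] turn 0.0012 | now [ 505.6 -226.1  231. ] yaw 93.07 j6 -83.1 open 50.3 F [-0.2  0.5 -0.2] t 60.67
```

View pics/av_wrist.png

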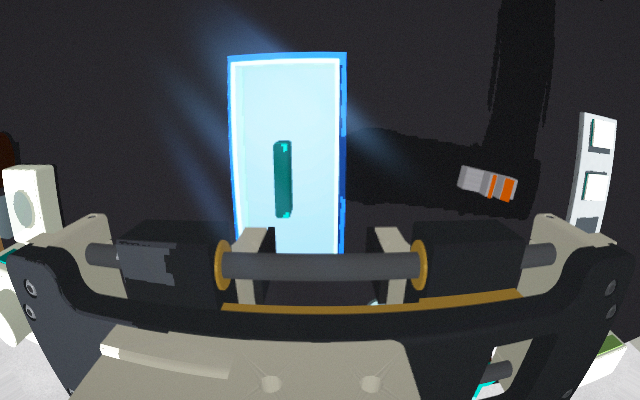

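```bash
python3 - <<'E'
from h import *
go([505.5,-265,55.5],93)
E
python3 -m crank '[[[-0.15,-20,40,0,0],[-0.15,-39,90,0,0],[-0.15,-39,140,0,0],[-0.15,-39,165,0,0],[-0.15,-39,175,0,0],[-0.15,-39,175,0,0],[1,-39,175,0,0],[1,-39,175,0,0],[1,-39,175,0,0],[1,-39,175,0,0],[1,-39,175,0,0],[1,-39,175,0,0]]]'
python3 -m crank '[[[1,0,0,0,0],[1,0,0,0,0],[1,0,-30,0,0],[1,0,-65,0,0],[1,0,-100,0,0],[1,0,-100,0,0]]]'
python3 - <<'E'
from h import *
im,c,o=snap("side","aw_side")
go([494,241.5,155],93)
E
```

```text
shift [-38.9 175.5   2.1] turn 0.0012 | now [ 505.6 -226.1  231. ] yaw 93.07 j6 -83.1 open 50.3 F [-0.2  0.5 -0.2] t 60.67
clock: 62.18
tool_pos: [0.5077, -0.2654, 0.0565]
orientation: [-90.0, 0.0, 93.0]
force: [-0.9, -0.2, 4.4]
opening: 0.0158
clock: 62.92
tool_pos: [0.5088, -0.2654, 0.1582]
orientation: [-90.2, 0.1, 93.0]
force: [0.4, -0.3, -4.0]
opening: 0.0158
shift [506.5   1.5 -12.9] turn -0.0 | now [ 507.6 -265.   156.3] yaw 93.0 j6 -79.0 open 15.6 F [ 0.1 -0.2 -4.4] t 62.98
```

View pics/aw_side.png

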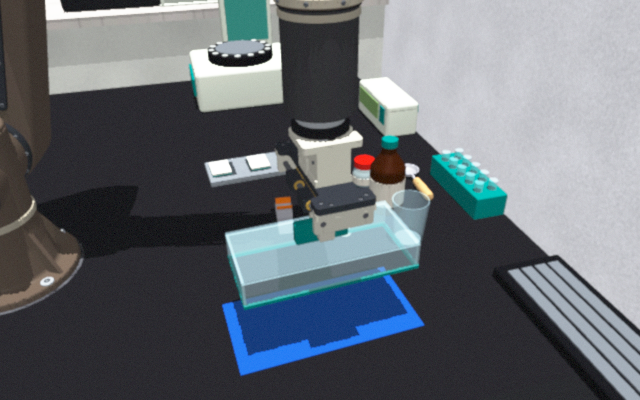

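The cover is held level. I carry it back over the tray; its target centre is about (494,242).

```bash
python3 -m crank '[[[1,40,0,-1,0],[1,85,0,-2,0],[1,135,0,-4,0],[1,185,0,-5,0],[1,235,0,-7,0],[1,285,0,-8,0],[1,335,0,-10,0],[1,385,0,-11,0],[1,430,0,-13,0],[1,470,0,-14,0],[1,495,0,-15,0],[1,507,0,-15,0]]]'
python3 - <<'E'
from h import *
im,c,o=snap("wrist","ax_wrist")
im,c,o=snap("side","ax_side")
cv2.imwrite('pics/ax2.png',cv2.resize(im[60:220,160:340,::-1],None,fx=4,fy=3.7))
go([496,242,100],93)
E
```

```text
clock: 64.47
tool_pos: [0.495, 0.2425, 0.1546]
orientation: [-89.9, 0.1, 93.1]
force: [0.2, -0.4, -4.0]
opening: 0.0158
shift [-0.1 55.1 -0.7] turn 0.0011 | now [495.4 242.1 155.1] yaw 93.06 j6 -133.3 open 15.7 F [-0.3 -1.  -3.4] t 64.58
```

View pics/ax2.png

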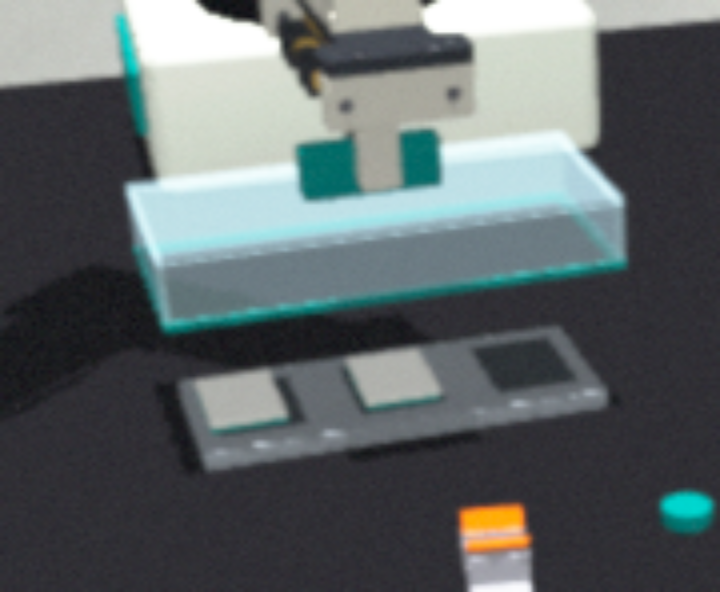

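View pics/ax_wrist.png

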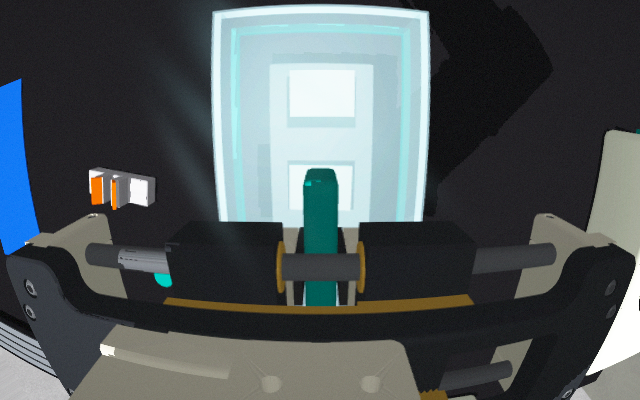

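Run:
```python
from h import *
s=cam("side")
P=np.array([[166,328],[626,266],[135,250]])/[4,3.7]+[160,60]
for z in (.098,.100,.102):
  q=1000*px2w("side",P,z,c=s)[:,:2];print(z,np.round(q,1), "front mid",q[:2].mean(0), np.linalg.norm(q[0]-q[1]))
P=np.array([[204,467],[607,400]])/[4,3.7]+[160,60]
q=1000*px2w("side",P,0,c=s)[:,:2];print("tray front bottom",np.round(q,1),q.mean(0),np.linalg.norm(q[0]-q[1]))
```

```text
0.098 [[367.3 187.4]
 [628.2 195.5]
 [359.7 305.3]] front mid [497.7743216  191.46068665] 260.9838180394126
0.1 [[367.2 183.3]
 [627.1 191.3]
 [359.6 300.6]] front mid [497.14734538 187.28766756] 259.94253065335835
0.102 [[367.1 179.1]
 [625.9 187.1]
 [359.5 296. ]] front mid [496.52036917 183.11464847] 258.9012432673042
tray front bottom [[376.3 190.7]
 [617.8 205.7]] [497.08351232 198.24116654] 241.93312688530375
```

Cover and tray front edges agree in the side view (mid x 497.1 for both), so they line up. Lowering.

```bash
python3 -m crank '[[[1,0,30,0,0],[1,0,50,0,0],[1,0,62,0,0],[1,0,72,0,0],[1,0,80,0,0],[1,0,88,0,0],[1,0,94,0,0],[1,0,99,0,0],[1,0,102,0,0],[1,0,103,0,0],[1,0,103,0,0]]]'
python3 - <<'E'
from h import *
im,c,o=snap("side","ay_side")
cv2.imwrite('pics/ay2.png',cv2.resize(im[90:220,160:340,::-1],None,fx=4,fy=4))
go([496,242,100],93)
E
```

```text
clock: 65.95
tool_pos: [0.4958, 0.2419, 0.0535]
orientation: [-90.0, -0.0, 93.0]
force: [-3.0, -0.7, 2.2]
opening: 0.016
shift [  0.1 -46.5  -0.3] turn 0.0006 | now [495.8 241.9  53.5] yaw 93.03 j6 -133.3 open 15.8 F [-2.5 -0.3  2.7] t 66.0
```

View pics/ay2.png

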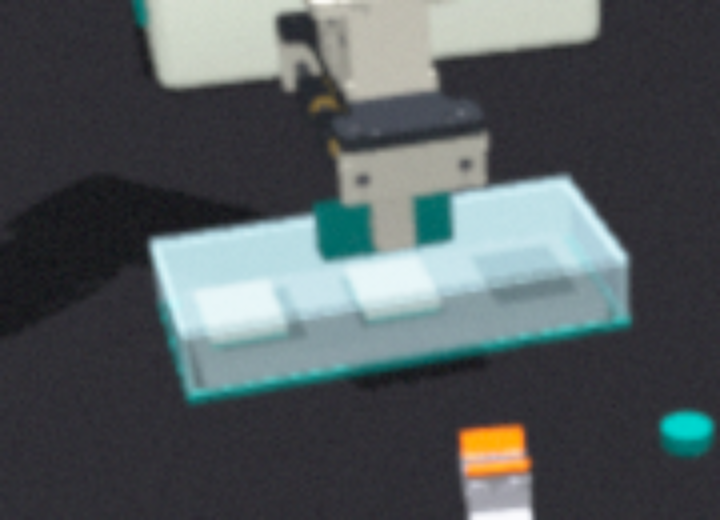

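It is down at the expected height (53.5 mm). Release, rise and check.

```bash
python3 -m crank '[[[0.3,0,0,0,0],[0.1,0,0,0,0],[-0.15,0,0,0,0],[-0.15,0,0,0,0],[-0.15,0,0,0,0],[-0.15,0,-30,0,0],[-0.15,0,-70,0,0],[-0.15,0,-120,0,0],[-0.15,0,-170,0,0],[-0.15,0,-170,0,0]]]'
python3 -m crank '[[[-0.15,0,0,0,0],[-0.15,50,0,50,0],[-0.15,100,0,60,0],[-0.15,140,0,60,0],[-0.15,180,0,60,0],[-0.15,200,0,60,0],[-0.15,200,0,60,0],[-0.15,200,0,60,0]]]'
python3 - <<'E'
from h import *
im,c,o=snap("side","az_side")
s=cam("side")
cv2.imwrite('pics/az2.png',cv2.resize(im[90:220,160:340,::-1],None,fx=4,fy=4,interpolation=cv2.INTER_CUBIC))
im,c,o=snap("top","az_top")
print(o['clock'],o['tool_pos'])
E
```

```text
clock: 67.25
tool_pos: [0.4977, 0.2432, 0.2277]
orientation: [-90.4, -0.3, 93.1]
force: [0.1, 0.2, -1.3]
opening: 0.0499
clock: 68.25
tool_pos: [0.4252, 0.4373, 0.2224]
orientation: [-89.9, 0.1, 93.0]
force: [0.5, 0.1, -0.4]
opening: 0.0501
68.3 [0.42533467 0.43724889 0.22273386]
```

View pics/az2.png

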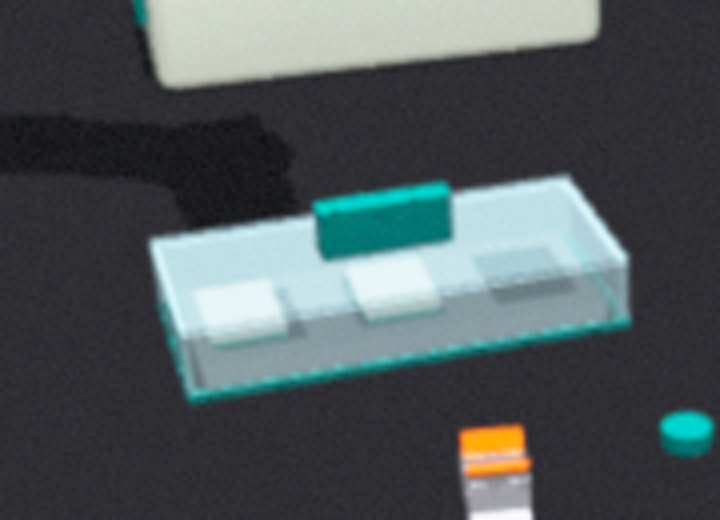

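View pics/az_top.png

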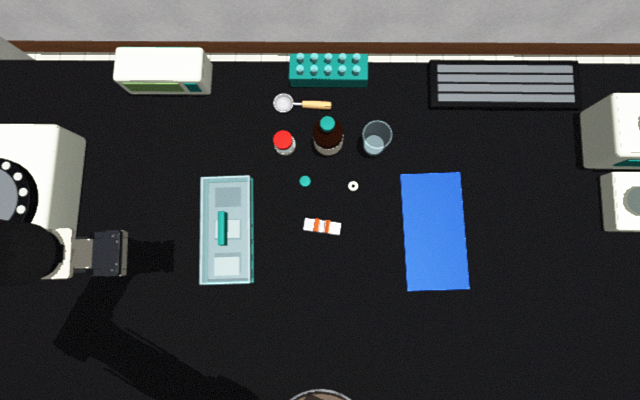

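Run:
```python
from h import *
a=cv2.imread('pics/a_side.png').astype(int);b=cv2.imread('pics/az_side.png').astype(int)
for n in("side","top"):
    print(n,[(d['extent'],round(d['confidence'],2)) for d in ctrl.find_in(n,"cover")][:1])
    for t in ("amber_bottle","beaker","jar"): print(t,[d['extent'] for d in ctrl.find_in(n,t)][:1])
s=cam("side")
P=np.array([[190,400],[629,322]])/4+[160,90]
for z in (0,.003,.014):
  q=1000*px2w("side",P,z,c=s)[:,:2];print(z,np.round(q,1),np.linalg.norm(q[0]-q[1]))
st=np.hstack([cv2.resize(x.astype(np.uint8)[120:200,190:325],None,fx=2.9,fy=2.9) for x in (a,b)]);cv2.imwrite('pics/cmp.png',st)
```

```text
side [([198.0, 139.2, 121.9, 55.1], 0.69)]
amber_bottle [[370.0, 133.9, 35.8, 79.3]]
beaker [[391.6, 193.2, 40.7, 55.2]]
jar [[354.6, 154.2, 18.7, 33.2]]
top [([201.0, 175.7, 56.7, 106.7], 0.85)]
amber_bottle [[311.6, 115.9, 29.4, 41.0]]
beaker [[362.3, 122.1, 32.3, 35.8]]
jar [[274.0, 131.5, 21.1, 23.1]]
0 [[367.  176.2]
 [627.2 190.4]] 260.55844992830566
0.003 [[366.9 171. ]
 [625.8 185.2]] 259.2540738362464
0.014 [[366.4 152.1]
 [620.5 166. ]] 254.47136149869553
```

View pics/cmp.png

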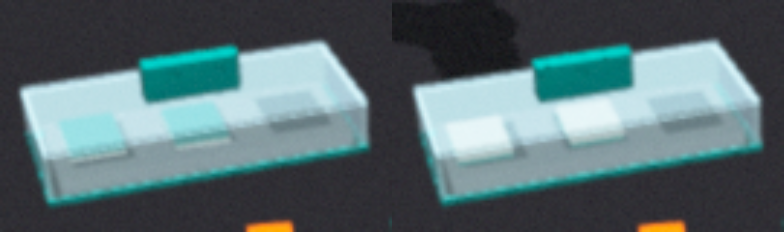

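Before and after are identical except that the plaques are now white: the cover is home and the bystanders have not moved. Handing in.

Run:
```python
from plant import ctrl
print(ctrl.close_job())
```

```text
the job is handed in; nothing more can be done
None
```

The job is done and handed in at about 68 s. Both plaques that were there lie flat on the tray with the white face up, and the cover is back fully home over the tray. The far square was empty from the start.

- **Cover:** I lifted it off, set it on the blue mat, and put it back at the end. The final side view matches the starting one, and its lower edge measures 260 mm at bench height. It came down at the expected height (53.5 mm).
- **Turning:** the tool can only point straight down, so I turned each plaque inside the grip by levering it over the lips of the turning stand.
- **Slips:** the grip let go three times during this, once with the first plaque and twice with the second.
  - Twice the plaque stayed upright on the stand.
  - Once the second plaque fell teal-up against the stand, partly on the bench. I picked it up each time and finished the turn.
- **Knocked plaque:** the first plaque was knocked aside after I had turned it and hung about 10 mm over the back edge of the tray. I moved it back to the middle.
- **Bystanders:** the bottle, beaker and jar are detected where they were at the start, within a few pixels. The largest differences are about 4 to 5 pixels in some box edges, which is within detector noise.

The second plaque lies about 3 mm inside the near end of the tray. No check failed at the end.

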